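# Ready the leak tester and switch it on with its key

### The job

Get the leak tester ready and start it. Set its pressure regulator by turning the knob until its pointer stands at the mark, and then slide the metal hood fully home over the knob; lay every loose blue tube from the grey mat flat into a pocket of the white nest, one tube to a pocket. Only when all that is done, take the key from its stand, push it fully into the key switch, turn it clockwise to the stop and leave it there; do not disturb the small rubber ring or the jar.

Things in the scene. Friction and masses are not known exactly. Their poses are not given: they have to be found in the camera images.
- tester: White leak tester, fixed; place and yaw vary. Deck 160 (its x) by 420 mm (its y), top 60 mm above the table; origin under the deck's centre, at table height. Beyond it, x = +80 to +150 mm, a display hump 124 mm high. On the deck at x = -10 mm: knob axis at y = +150 mm, hood centre at y = +25 mm when fully open, key switch axis at y = -120 mm.
- regulator (a joint): Regulator knob's angle, rad, 0 to 3.0, growing clockwise seen from above; at 0 the pointer points along the tester's +x. At value q the knob's yaw is the tester's yaw minus q. Stays where left; friction about 0.03 N m.
- knob_grip (a point): On the knob's axis, 93 mm above the table, in the middle of its grip: an upright black bar 48 mm long (knob's x), 12 mm thick (knob's y), reaching from 76 to 101 mm above the table, on a black disc of radius 26 mm. Orientation is the knob's: its x points to the pointer end.
- pointer (a point): End of the knob's white pointer nose, 34 mm from the knob's axis along the knob's x.
- mark_at (a point): Where the pointer's end must stand: 34 mm from the knob's axis in the mark's direction, at pointer height. The mark is a small raised black block on the silver dial plate round the knob, 38 to 50 mm from the axis, 7 mm high; its place round the dial varies, 0.9 to 2.3 rad clockwise of the tester's +x.
- hood (a joint): Slide of the lock hood, m: 0 fully open, 0.125 fully home over the knob; grows toward the tester's +y. Starts at 0 to 0.015. Friction about 1.5 N, stays where left.
- hood_tab (a point): In the hood's grip tab, 130 mm above the table. The hood is a bare metal arch, 90 (x) by 72 mm (y), roof top 114 mm above the table, open toward +y and -y; on its roof the black tab, 44 (x) by 12 mm thick (y), from 114 to 142 mm above the table. Orientation as the tester's.
- lockcyl (a joint): Key switch angle, rad: 0 off, stop at 1.4 on; grows clockwise seen from above; starts at 0 to 0.25. At value q the switch's yaw is the tester's yaw minus q. Friction about 0.05 N m.
- keyhole (a point): Centre of the keyhole's mouth, on the switch's axis, 102 mm above the table, on the top of a steel cylinder of diameter 56 mm. The keyhole is a straight slot 20 mm (its x) by 10 mm (its y), 32 mm deep, which turns with the switch. Orientation is the switch's.
- key: Key, loose, upright in its stand at the start. Origin at the blade's tip, z up. Steel blade 18 (x) by 8 (y) by 34 mm long, its last 5 mm narrowed to 14 by 5 mm; above it the flat black bow, 44 (x) by 12 mm thick (y), 34 to 74 mm above the tip. Fits the keyhole either way round. Fully in, the tip is 32 mm below the keyhole's mouth, the bow 2 mm above it. About 60 g.
- keystand: Key stand, a fixed grey block 44 by 44 by 45 mm high with a slot for the key, 32 mm deep; the key's tip starts 13 mm above the table. It stands beside the tester, at its left or right end. Origin at the centre of its underside.
- nest: White test nest, a fixed plate 130 mm (x) by 200 mm (y) by 20 mm high; origin at the centre of its underside. Four pockets 97 mm (x) by 27 mm (y), 8 mm deep, at y = -75, -25, +25 and +75 mm, their long side along x. It lies on one side of the table and the mat on the other; which side varies.
- mat: Grey mat, fixed, 150 mm (x) by 290 mm (y) and paper-thin, on which the tubes lie at the start. Origin at its centre.
- pocket0 (a point): In the nest's pocket 0 (y = -75 mm), 11 mm above the middle of its floor, 23 mm above the table: a tube's origin comes here when it is seated. Orientation as the nest's.
- tube0: Blue tube with flat sides, lying flat: 92 mm long (x, from -46 to +46 mm), 22 mm wide and high, the last 10 mm at +x a black tip 18 mm wide and high. Origin at its middle. Either way round and any side up will do in a pocket. Three or four tubes are present. About 60 g.
- pocket1 (a point): In the nest's pocket 1 (y = -25 mm), 11 mm above the middle of its floor, 23 mm above the table: a tube's origin comes here when it is seated. Orientation as the nest's.
- tube1: Blue tube with flat sides, lying flat: 92 mm long (x, from -46 to +46 mm), 22 mm wide and high, the last 10 mm at +x a black tip 18 mm wide and high. Origin at its middle. Either way round and any side up will do in a pocket. Three or four tubes are present. About 60 g.
- pocket2 (a point): In the nest's pocket 2 (y = 25 mm), 11 mm above the middle of its floor, 23 mm above the table: a tube's origin comes here when it is seated. Orientation as the nest's.
- tube2: Blue tube with flat sides, lying flat: 92 mm long (x, from -46 to +46 mm), 22 mm wide and high, the last 10 mm at +x a black tip 18 mm wide and high. Origin at its middle. Either way round and any side up will do in a pocket. Three or four tubes are present. About 60 g.
- pocket3 (a point): In the nest's pocket 3 (y = 75 mm), 11 mm above the middle of its floor, 23 mm above the table: a tube's origin comes here when it is seated. Orientation as the nest's.
- tube3: Blue tube with flat sides, lying flat: 92 mm long (x, from -46 to +46 mm), 22 mm wide and high, the last 10 mm at +x a black tip 18 mm wide and high. Origin at its middle. Either way round and any side up will do in a pocket. Three or four tubes are present. About 60 g.
- spool: Bystander: small black rubber ring, 32 mm across, 18 mm high, on the table before the tester. Origin at its underside's centre.
- jar: Bystander: jar, 60 mm across, 80 mm high, beside the tester at the end away from the key stand. Origin at its underside's centre.
Mind the look-alikes: they are no part of the job. Leave any yellow look-alike of the key alone.

How it is judged:
By the outcome, as a careful person would: the job done as asked, in the order asked, and still so for the second after the job is handed in, with the robot touching nothing.
Of tube0, tube1, tube2, tube3 only 3 to 4 are there at a start; the rules pass over those that are not, and their reading is None.
At some moment in a run one of tube0, tube3 may be knocked a few centimetres aside while the robot is not near it.
It also fails if it takes over 200 s, if anything falls off the work surface, if the arm or the gripper's body presses on something with over 40 N, if the wrist force passes 120 N, or if a joint passes its speed limit or range.

### The arm

A 6-joint arm with a two-finger parallel gripper is mounted at the origin on the work surface. World frame = base frame: x ahead of the robot, y to its left, z up, the work surface at z = 0. Lengths are in mm, angles in rad, forces in N, time in s.
With the tool pointing down it reaches from about 350 to 875 mm from the base axis. Payload 4.2 kg.
Tool frame: the origin (TCP) lies between the finger pads; the fingertips stand 25 mm ahead of it and the grasp point (between the pads) lies 6 mm ahead of it (arm.finger_overhang is the distance from the TCP to the fingertips, in mm); z points along the fingers, y is the line along which they close (so a half turn about z gives the same grasp; the last joint's range is limited). The gripper opens to 85 mm and grips with 20 to 120 N. Pads are 22 mm wide; open, the fingers measure 114 mm over their backs; the gripper's body (76 mm by 85 mm) begins 54 mm behind the grasp point. The pads swing forward as they close: fully open they stand 13 mm farther back than shut.
Start: joints at [-0.976, 0.385, 0.008, 0, -1.194, -0.259], TCP at [205.968, -590.065, 222.312] pointing down, gripper open.
Joint ranges: [-3.14, 3.14], [-1.21, 2.06], [-1.07, 1.41], [-3.16, 2.05], [-2.99, -0.16], [-3.1, 3.1]. Speed limits (rad/s): [2.79, 2.79, 3.14, 3.14, 3.14, 3.14].

### API

Orientations are given as a rotation vector (axis times angle).
In Python, from station import arm, optics gives the robot as it stands.
- The arm moves only by the tool apply_moves, never from a script. Its argument "targets" is a list of rows, each a list of 7 numbers: the shift along the tool's x, y, z in m, then the turn, a rotation vector about the tool's x, y, z in rad, then the opening, from 0 (shut) to 1 (fully open). In form: [[tx, ty, tz, wx, wy, wz, fingers], ...]. A call has 1 to 8 rows; each row shifts and turns the commanded pose from where the row before left it, along the tool's axes as they then stand; what a row does not reach is not made up. A row lasts 1/8 s, in which the tool goes at most 62.5 mm and 10.7 degrees, less where a joint would pass 70% of its speed; a pose out of reach is approached as far as the arm can. A call is refused whole if a number of a shift passes 0.0625 or a number of a turn 0.188, either way. A call with a gripper value outside its range is refused whole. The fingers move at their own pace and stop on an object; the grip force is fixed at half the most. Time passes only in rows, so rows that do not move let the fingers close. It gives the time, the measured TCP pose, the force, the opening and the grip force at its end, in the units of the state.
- arm.observe(): the state, without advancing time (a new reading comes with each control period).
- optics.get_image(name): name is "scene" or "top" or "wrist"; returns (picture, depth): 384x512x3 uint8, blue, green, red; 384x512 float32, mm along the optical axis (not along the pixel's ray), 0 where there is no reading.
- optics.camera_model(name): a dict with "K" (3x3 intrinsics, pixels), "dist" ([k1, k2, p1, p2, k3] as OpenCV has them; the pictures are not rectified), "origin" and "orientation" of the camera in the world. Camera axes: x right, y down, z forward; pixel columns grow to the right and rows downward; lengths in mm; the calibration is good to about 2 mm. A picture is of the moment at which its call begins: read the wrist's pose just before it. camera_model takes no time and is no camera call; for the wrist camera it gives the pose at the moment of the call.
- arm.finish_job(): hands the job in; it is judged then, once.
Trained networks look in the newest picture that a camera, given by its name, has taken for a name from the list of things; names that differ only in an ending like _2 or _b are one class to them, and where a whole thing is asked for, a point or a joint stands for the part that bears it (a point fixed in the world has none). Each returns a list of dicts, best first, with "conf" (0 to 1); they miss things now and then, are a little off and sometimes report something else, mostly with a low value. They report only what shows in the picture. A call takes as long as a camera call. They do not tell look-alikes from the thing itself.
- optics.regions_of(name, camera): "region" (384x512 bool, what is visible of it) and "uv" ([column, row] in pixels, amid what is visible of it).
The state is a dict: "time": time; "q": joint angles; "qd": joint speeds; "joint_torque": joint torques, N m; "ee_pos": TCP position; "orientation": TCP orientation; "ft_force": force on the tool from outside, world axes, zero at the start; "ft_torque": the same for the moment, N m; "finger_gap": finger opening in mm; "finger_force": force on a finger pad.
Only numpy, scipy, OpenCV 4.12 (cv2) and the standard library are available. Lean on these libraries where they do the work, as an engineer would, in place of code of your own. Each camera call takes 0.05 s, during which the arm holds its last target. There are 200 camera calls.

## Working session

There is one attempt and no reset: what is moved stays moved. The work goes in short steps, Python scripts to look and compute and a tool call to move; the robot and the scene stay as the last step left them, time stands still between calls to the robot, and variables do not carry over. Pictures are saved under pics/ and viewed, at most 14 in all, crops included, and the job is handed in when it is done.

Besides the shell and the picture viewer there is one more tool, called after ">>>" as name([rows], argument=value, ...), one row to a line, values as JSON. apply_moves: Moves the arm, as the interface text tells. Its arguments: {"type":"object","properties":{"targets":{"type":"array"}},"required":["targets"]}

```bash
ls; mkdir -p pics; python3 - <<'E'
from station import arm, optics
import cv2, numpy as np
s=arm.observe(); print(s['time'],s['ee_pos'],s['orientation'])
for n in ["scene","top"]:
    im,d=optics.get_image(n); cv2.imwrite(f"pics/{n}0.png",cv2.resize(im,(768,576))); m=optics.camera_model(n); print(n,m['K'],m['dist'],m['origin'],m['orientation'])
E
```

```text
pics
0.0 [ 205.77148903 -589.49448122  221.19813274] [ 0.52458446 -3.09705751 -0.00343933]
scene [[399.40817233   0.         262.89131872]
 [  0.         399.40817233 189.46690207]
 [  0.           0.           1.        ]] [0.01254377 0.         0.         0.         0.        ] [1183.42599265 -634.87247037  881.4842579 ] [-2.12646618 -0.94312242  0.41804158]
top [[354.61067544   0.         256.090212  ]
 [  0.         354.61067544 192.42829625]
 [  0.           0.           1.        ]] [-0.04162707  0.          0.          0.          0.        ] [ 357.18373103  -29.4290859  1183.72232242] [-2.15787073  2.09805128 -0.17877639]
```

View pics/scene0.png

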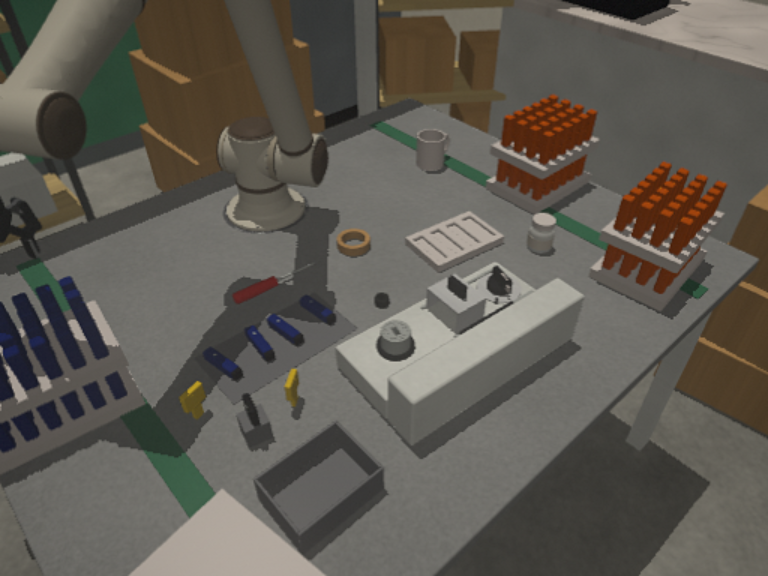

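View pics/top0.png

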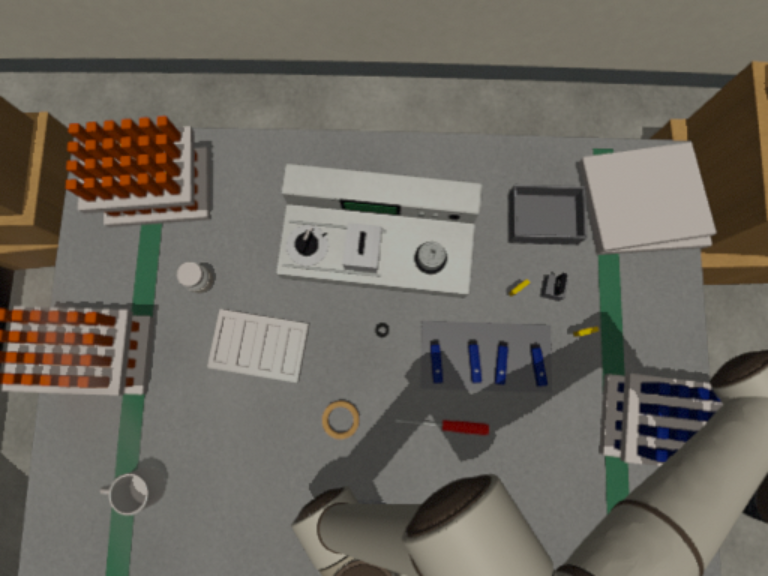

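Top view (768 px scaling): knob at (307,243), hood (362,246), key switch (431,256), four tubes on the mat at (436,362), (475,362), (502,363), (539,364), nest at (258,345), black key in its stand at (556,286), yellow decoys at (519,287) and (586,331), ring (382,329), jar (193,277).

```bash
cat > h.py <<'E'
from station import arm, optics
import cv2, numpy as np
from scipy.spatial.transform import Rotation as R
def cloud(n,d,m=None,mask=None):
    m=m or optics.camera_model(n)
    v,u=np.nonzero((d>0)&(mask if mask is not None else True))
    z=d[v,u]
    p=cv2.undistortPoints(np.c_[u,v].astype(np.float64)[:,None],m['K'],np.array(m['dist']))[:,0]
    return (np.c_[p*z[:,None],z])@R.from_rotvec(m['orientation']).as_matrix().T+m['origin'], np.c_[u,v]
def plane(n,uv,zw,m=None):
    m=m or optics.camera_model(n)
    p=cv2.undistortPoints(np.array(uv,float).reshape(-1,1,2),m['K'],np.array(m['dist']))[:,0]
    r=np.c_[p,np.ones(len(p))]@R.from_rotvec(m['orientation']).as_matrix().T
    o=np.array(m['origin']); return o+r*((zw-o[2])/r[:,2])[:,None]
def rect(P):
    (c,s,a)=cv2.minAreaRect(P[:,:2].astype(np.float32))
    b=cv2.boxPoints((c,s,a)); e=b[1]-b[0]; f=b[2]-b[1]
    if np.linalg.norm(f)>np.linalg.norm(e): e,f=f,e
    return np.round(c,1),round(float(np.linalg.norm(e)),1),round(float(np.linalg.norm(f)),1),round(float(np.arctan2(e[1],e[0])),3)
E
python3 - <<'E'
from h import *
im,d=optics.get_image("top"); m=optics.camera_model("top")
for n in ["tester","regulator","hood","hood_tab","lockcyl","key","keystand","nest","mat","tube0","spool","jar"]:
    for r in optics.regions_of(n,"top"):
        if r['conf']<.3: continue
        P,_=cloud("top",d,m,r['region'])
        if len(P)<5: continue
        zt=np.percentile(P[:,2],90); T=P[abs(P[:,2]-zt)<6]
        print(n,round(r['conf'],2),np.round(r['uv']),len(P),"zmed %.0f z90 %.0f"%(np.median(P[:,2]),zt),*rect(P),"top:",*rect(T))
E
```

```text
tester 0.71 [250. 154.] 9928 zmed 64 z90 124 [703.3  -1.2] 437.7 280.3 1.49 top: [692.4  -2. ] 415.7 202.4 1.488
regulator 0.52 [203. 163.] 217 zmed 78 z90 101 [645.9 149.8] 51.4 49.9 -0.821 top: [645.9 150.5] 45.8 11.7 -0.342
regulator 0.41 [171. 227.] 2400 zmed 17 z90 21 [429.6 254.1] 204.1 132.5 1.447 top: [428.3 254.3] 204.0 130.0 1.445
hood 0.62 [242. 165.] 659 zmed 113 z90 124 [634.9  28.1] 90.3 69.6 -0.131 top: [632.3  26.3] 81.2 55.7 -0.025
hood_tab 0.83 [242. 163.] 728 zmed 113 z90 118 [644.6  30.7] 107.8 78.5 -0.085 top: [636.   28.3] 90.4 71.9 -0.089
lockcyl 0.58 [288. 169.] 315 zmed 100 z90 103 [ 629.6 -122.1] 68.7 62.4 -0.439 top: [ 624.3 -118.5] 52.7 50.6 0.008
key 0.62 [345. 194.] 83 zmed 71 z90 75 [ 570.1 -316.7] 62.7 19.3 -0.822 top: [ 565.2 -308.5] 39.9 12.1 -0.909
keystand 0.62 [366. 194.] 198 zmed 42 z90 47 [ 578.  -403.2] 59.6 57.4 1.355 top: [ 573.2 -395.4] 45.3 45.2 1.331
nest 0.56 [172. 230.] 2536 zmed 16 z90 21 [430.5 257.6] 214.8 138.5 1.432 top: [428.2 254.3] 203.5 130.7 1.441
mat 0.74 [321. 236.] 3248 zmed 0 z90 4 [ 419.7 -248.9] 290.4 156.2 1.548 top: [ 4
[... 204 characters left out ...]
4.5 0.117 top: [ 403.7 -138.6] 90.9 21.6 0.109
tube0 0.61 [336. 240.] 163 zmed 21 z90 24 [ 404.1 -277.5] 85.7 20.1 -0.089 top: [ 404.1 -277.5] 85.7 20.1 -0.089
tube0 0.46 [317. 243.] 157 zmed 21 z90 24 [ 404.3 -217.9] 87.7 21.2 0.142 top: [ 404.6 -219.6] 87.4 20.2 0.102
spool 0.51 [172. 232.] 2437 zmed 17 z90 21 [429.3 256.6] 208.5 134.1 1.442 top: [428.2 254.3] 203.5 130.7 1.441
spool 0.5 [255. 223.] 71 zmed 16 z90 19 [469.2 -17.4] 30.3 29.5 0.886 top: [470.1 -17.7] 29.6 27.8 1.103
jar 0.95 [133. 187.] 345 zmed 76 z90 81 [570.1 393.8] 54.5 53.7 0.3 top: [571.7 397.3] 49.7 47.3 0.029
jar 0.75 [173. 232.] 2448 zmed 17 z90 21 [429.3 257.9] 210.0 133.3 1.433 top: [428.  254.4] 203.5 130.3 1.441
```

```bash
cat >> h.py <<'E'
def tool():
    s=arm.observe(); T=R.from_rotvec(s['orientation']).as_matrix(); return s,np.array(s['ee_pos']),T
def plan(p,close_dir=None,step=55,turn=.16,half=None,face=None):
    """rows to bring TCP to p, tool straight down, closing line (tool y) along yaw close_dir (mod pi)"""
    s,o,T=tool(); ty=np.arctan2(T[1,1],T[0,1])
    dy=0 if close_dir is None else (close_dir-ty+np.pi/2)%np.pi-np.pi/2
    if face is not None: dy=(face-ty+np.pi)%(2*np.pi)-np.pi
    if half: dy+=half*np.pi
    y=ty+dy; G=np.array([[np.sin(y),np.cos(y),0],[-np.cos(y),np.sin(y),0],[0,0,-1]])  # columns x,y,z
    rv=R.from_matrix(T.T@G).as_rotvec(); dp=np.array(p,float)-o
    n=int(max(np.ceil(np.linalg.norm(dp)/step),np.ceil(np.abs(rv).max()/turn),1))
    print("at",np.round(o,1),"yaw_y %.3f"%ty,"q6 %.2f"%s['q'][5],"dpos",np.round(dp,1),"rotv",np.round(rv,3),"rows",n)
    A=T.copy()
    for i in range(n):
        print([round(float(v),4) for v in A.T@dp/n/1000]+[round(float(v),4) for v in rv/n])
        A=A@R.from_rotvec(rv/n).as_matrix()
E
python3 - <<'E'
from h import *
im,d=optics.get_image("top"); m=optics.camera_model("top")
P,uv=cloud("top",d,m); hsv=cv2.cvtColor(im,cv2.COLOR_BGR2HSV)[uv[:,1],uv[:,0]].astype(int)
on=(abs(P[:,0]-419)<100)&(abs(P[:,1]+249)<160)&(P[:,2]>14)&(P[:,2]<30)
I=np.zeros((384,512),np.uint8); I[uv[on,1],uv[on,0]]=1
k,l,st,c=cv2.connectedComponentsWithStats(I)
for i in range(1,k):
    if st[i,4]>30:
        sel=l[uv[:,1],uv[:,0]]==i; print("tube",rect(P[sel]),np.median(P[sel,2]),"mean",P[sel].mean(0)[:2])
for nm,c0,lo,hi in [("key",(573,-395),62,90),("stand",(573,-395),38,50),("knobbar",(646,150),96,106),("nest",(428,254),16,24),("lock",(624,-119),95,110),("tab",(636,28),134,150),("hood",(636,28),108,118)]:
    rr=130 if nm=="nest" else 55 if nm=="hood" else 40
    sel=(np.hypot(P[:,0]-c0[0],P[:,1]-c0[1])<rr)&(P[:,2]>lo)&(P[:,2]<hi)
    print(nm,sel.sum(),rect(P[sel]),P[sel].mean(0),hsv[sel].mean(0))
s,o,T=tool(); w=optics.camera_model("wrist")
print("cam in tool",T.T@(np.array(w['origin'])-o),"\n",T.T@R.from_rotvec(w['orientation']).as_matrix(),w['K'])
plan([560,100,330],close_dir=-.08)
E
```

```text
tube (array([ 404. , -138.6]), 91.9, 22.2, 0.108) 20.50327262056271 mean [ 402.55971468 -138.1897329 ]
tube (array([ 406.1, -219.4]), 91.6, 22.2, 0.112) 20.409082201947285 mean [ 404.65385469 -219.15183505]
tube (array([ 404.5, -278.3]), 92.3, 23.1, -0.097) 20.83237168314713 mean [ 403.17733045 -277.41494001]
tube (array([ 402.3, -360.3]), 92.0, 23.2, 0.154) 20.242374350177897 mean [ 401.34269731 -359.59271092]
key 78 (array([ 572.9, -395.6]), 43.0, 14.5, -0.2) [ 572.39125563 -393.4189347    81.61246605] [81.48717949 39.37179487 26.01282051]
stand 114 (array([ 572.7, -395. ]), 46.3, 43.8, 1.297) [ 572.28709975 -389.80278757   44.1699928 ] [22.0877193   6.5        85.76315789]
knobbar 60 (array([645.9, 150.4]), 47.2, 12.3, -0.349) [645.85985946 150.31872414 100.16435188] [77.31666667 32.16666667 52.33333333]
nest 1291 (array([428. , 254.3]), 202.0, 130.4, 1.441) [427.34640423 253.61440078  19.1243617 ] [ 18.89620449  18.3261038  167.53137103]
lock 223 (array([ 624.7, -118.5]), 52.7, 51.2, 0.053) [ 624.08493502 -118.32750303  101.03559948] [ 32.48878924  11.68161435 136.60538117]
tab 6
[... 465 characters left out ...]
e-01]] [[270.12749536   0.         258.68606018]
 [  0.         270.12749536 191.76456246]
 [  0.           0.           1.        ]]Traceback (most recent call last):
  File "<stdin>", line 16, in <module>
  File "h.py", line 29, in plan
    rv=R.from_matrix(T.T@G).as_rotvec(); dp=np.array(p,float)-o
       ~~~~~~~~~~~~~^^^^^^^
  File "scipy/spatial/transform/_rotation.pyx", line 1143, in scipy.spatial.transform._rotation.Rotation.from_matrix
ValueError: Non-positive determinant (left-handed or null coordinate frame) in rotation matrix 0: [[-4.03940966e-01  9.14785054e-01 -4.37642375e-07]
 [ 9.14785054e-01  4.03940966e-01  3.27752301e-05]
 [-3.01590723e-05 -1.28389094e-05  9.99999999e-01]].
```

```bash
sed -i 's/G=np.array(\[\[np.sin(y),np.cos(y),0\],\[-np.cos(y),np.sin(y),0\]/G=np.array([[-np.sin(y),np.cos(y),0],[np.cos(y),np.sin(y),0]/' h.py; python3 - <<'E'
from h import *
plan([646,150.4,230],close_dir=1.222)
plan([646,150.4,230],close_dir=1.222,half=1)
s=arm.observe(); print(s['q'])
E
```

```text
at [ 206.  -590.1  222.4] yaw_y 1.907 q6 -0.26 dpos [440.  740.5   7.6] rotv [-0.     0.     0.685] rows 16
[-0.0412, 0.0346, -0.0005, -0.0, 0.0, 0.0428]
[-0.0397, 0.0364, -0.0005, -0.0, 0.0, 0.0428]
[-0.0381, 0.038, -0.0005, -0.0, 0.0, 0.0428]
[-0.0364, 0.0396, -0.0005, -0.0, 0.0, 0.0428]
[-0.0347, 0.0411, -0.0005, -0.0, 0.0, 0.0428]
[-0.0329, 0.0426, -0.0005, -0.0, 0.0, 0.0428]
[-0.0311, 0.044, -0.0005, -0.0, 0.0, 0.0428]
[-0.0292, 0.0452, -0.0005, -0.0, 0.0, 0.0428]
[-0.0272, 0.0465, -0.0005, -0.0, 0.0, 0.0428]
[-0.0252, 0.0476, -0.0005, -0.0, 0.0, 0.0428]
[-0.0231, 0.0486, -0.0005, -0.0, 0.0, 0.0428]
[-0.021, 0.0496, -0.0005, -0.0, 0.0, 0.0428]
[-0.0189, 0.0504, -0.0005, -0.0, 0.0, 0.0428]
[-0.0167, 0.0512, -0.0005, -0.0, 0.0, 0.0428]
[-0.0145, 0.0518, -0.0005, -0.0, 0.0, 0.0428]
[-0.0123, 0.0524, -0.0005, -0.0, 0.0, 0.0428]
at [ 206.  -590.1  222.4] yaw_y 1.907 q6 -0.26 dpos [440.  740.5   7.6] rotv [-0.    -0.    -2.457] rows 16
[-0.0412, 0.0346, -0.0005, -0.0, -0.0, -0.1536]
[-0.046, 0.0279, -0.0005, -0.0, -0.0, -0.1536]
[-0.0498, 0.0205, -0.0005, -0.0, -0.0, -0.1536]
[-0.0523, 0.0127, -0.0005, -0.0, -0.0, -0.1536]
[-0.0536, 0.0045, -0.0005, -0.0, -0.0, -0.1536]
[-0.0537, -0.0037, -0.0005, -0.0, -0.0, -0.1536]
[-0.0525, -0.0119, -0.0005, -0.0, -0.0, -0.1536]
[-0.0501, -0.0198, -0.0005, -0.0, -0.0, -0.1536]
[-0.0465, -0.0272, -0.0005, -0.0, -0.0, -0.1536]
[-0.0417, -0.034, -0.0005, -0.0, -0.0, -0.1536]
[-0.0361, -0.04, -0.0005, -0.0, -0.0, -0.1536]
[-0.0295, -0.045, -0.0005, -0.0, -0.0, -0.1536]
[-0.0223, -0.049, -0.0005, -0.0, -0.0, -0.1536]
[-0.0145, -0.0518, -0.0005, -0.0, -0.0, -0.1536]
[-0.0064, -0.0534, -0.0005, -0.0, -0.0, -0.1536]
[0.0018, -0.0538, -0.0005, -0.0, -0.0, -0.1536]
[-9.76397389e-01  3.84629898e-01  7.90177832e-03  9.46799060e-06
 -1.19403663e+00 -2.58581573e-01]
```

>>> apply_moves([
  [-0.041,0.035,-0.0005,0,0,-0.154,0.6],
  [-0.046,0.028,-0.0005,0,0,-0.154,0.6],
  [-0.05,0.0205,-0.0005,0,0,-0.154,0.6],
  [-0.052,0.013,-0.0005,0,0,-0.154,0.6],
  [-0.054,0.0045,-0.0005,0,0,-0.154,0.6],
  [-0.054,-0.004,-0.0005,0,0,-0.154,0.6],
  [-0.0525,-0.012,-0.0005,0,0,-0.154,0.6],
  [-0.05,-0.02,-0.0005,0,0,-0.154,0.6],
])

```text
time: 1.8
ee_pos: [426.5, -217.2, 226.8]
orientation: [-2.224, 2.219, -0.001]
ft_force: [1.4, 0.4, -0.2]
finger_gap: 51.1
finger_force: 0.0
```

>>> apply_moves([
  [-0.0465,-0.027,-0.0005,0,0,-0.153,0.6],
  [-0.042,-0.034,-0.0005,0,0,-0.153,0.6],
  [-0.036,-0.04,-0.0005,0,0,-0.153,0.6],
  [-0.0295,-0.045,-0.0005,0,0,-0.153,0.6],
  [-0.022,-0.049,-0.0005,0,0,-0.153,0.6],
  [-0.0145,-0.052,-0.0005,0,0,-0.153,0.6],
  [-0.0065,-0.053,-0.0005,0,0,-0.153,0.6],
  [0.002,-0.054,-0.0005,0,0,-0.153,0.6],
])

```text
time: 2.8
ee_pos: [646.0, 153.2, 230.5]
orientation: [-3.095, 0.539, -0.001]
ft_force: [0.9, -0.2, -0.0]
finger_gap: 51.4
finger_force: 0.0
```

```bash
python3 - <<'E'
from h import *
s,o,T=tool(); print(s['time'],o,s['q'],s['finger_gap'])
m=optics.camera_model("wrist"); im,d=optics.get_image("wrist"); cv2.imwrite("pics/w1.png",cv2.resize(im,(768,576)))
np.savez("w1.npz",im=im,d=d,o=m['origin'],r=m['orientation'])
P,uv=cloud("wrist",d,m)
sel=(np.hypot(P[:,0]-646,P[:,1]-150)<45)&(P[:,2]>96)&(P[:,2]<106); print("bar",sel.sum(),rect(P[sel]),P[sel].mean(0))
sel=(np.hypot(P[:,0]-636,P[:,1]-28)<55)&(P[:,2]>108)&(P[:,2]<118); print("hood",sel.sum(),rect(P[sel]))
r=np.hypot(P[:,0]-646,P[:,1]-150.4); g=im[uv[:,1],uv[:,0]].mean(1)
sel=(r>36)&(r<52)&(g<70)&(P[:,2]>55)&(P[:,2]<75); Q=P[sel]-[646,150.4,0]
print("mark",sel.sum(),Q.mean(0) if sel.sum() else 0, np.arctan2(Q[:,1],Q[:,0]).round(2)[:60])
plan([646,150.4,99],close_dir=1.222)
E
```

```text
2.8 [645.99944228 153.19238582 230.49734621] [ 4.75998255e-01  4.46584314e-01  1.25975171e-01  1.74716134e-04
 -1.24987564e+00  7.50215078e-01] 51.357311003570864
bar 453 (array([648.2, 152.7]), 48.1, 10.9, -0.34) [649.13222198 152.13763506  99.42981514]
hood 5369 (array([637.6,  29.5]), 90.3, 72.6, -0.083)
mark 29 [ 26.49943343 -35.17554051  65.36694339] [-0.9  -0.9  -0.92 -0.94 -0.89 -0.91 -0.93 -0.95 -0.9  -0.93 -0.95 -0.96
 -0.89 -0.92 -0.94 -0.96 -0.89 -0.91 -0.93 -0.96 -0.98 -0.88 -0.9  -0.93
 -0.95 -0.97 -0.89 -0.92 -0.93]
at [649.1 158.3 229.1] yaw_y -1.908 q6 0.75 dpos [  -3.1   -7.9 -130.1] rotv [-0.002 -0.002  0.012] rows 3
[-0.0002, 0.0029, 0.0434, -0.0007, -0.0008, 0.0039]
[-0.0002, 0.0029, 0.0434, -0.0007, -0.0008, 0.0039]
[-0.0001, 0.0029, 0.0434, -0.0007, -0.0008, 0.0039]
```

View pics/w1.png

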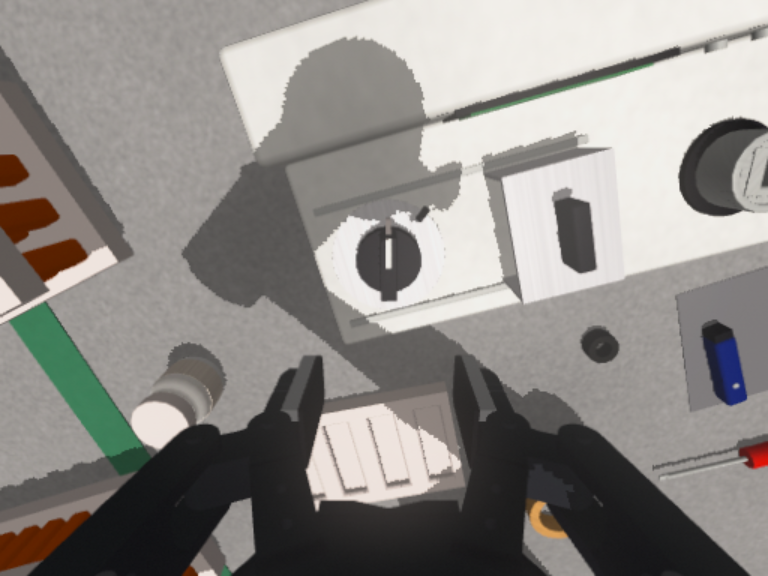

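The wrist view shows the knob at (388,258) with the pointer up, the mark at (422,213), and the hood at (570,230). The arm was still settling, so I'll let it rest and measure again.

>>> apply_moves([
  [0,0,0,0,0,0,0.6],
  [0,0,0,0,0,0,0.6],
  [0,0,0,0,0,0,0.6],
])

```text
time: 3.22
ee_pos: [644.9, 150.4, 230.9]
orientation: [-3.093, 0.549, -0.001]
ft_force: [-0.4, 0.2, 0.4]
finger_gap: 51.2
finger_force: 0.0
```

```bash
python3 - <<'E'
from h import *
m=optics.camera_model("wrist"); im,d=optics.get_image("wrist")
P,uv=cloud("wrist",d,m); g=im[uv[:,1],uv[:,0]].astype(float).mean(1)
def near(c,rr,lo,hi): return (np.hypot(P[:,0]-c[0],P[:,1]-c[1])<rr)&(P[:,2]>lo)&(P[:,2]<hi)
sel=near((646,150),45,96,106); b=rect(P[sel]); print("bar",sel.sum(),b)
print("hood",rect(P[near((636,28),55,108,118)]),"tab",rect(P[near((636,28),55,134,150)]))
c=b[0]; r=np.hypot(P[:,0]-c[0],P[:,1]-c[1])
sel=(r>36)&(r<53)&(g<70)&(P[:,2]>62)&(P[:,2]<75); Q=P[sel]-[*c,0]
print("mark",sel.sum(),rect(P[sel]),Q.mean(0),np.arctan2(Q.mean(0)[1],Q.mean(0)[0]))
# white pointer
sel=(r<36)&(g>120)&(P[:,2]>70); Q=P[sel]-[*c,0]; print("white",sel.sum(),rect(Q),Q.mean(0))
plan([c[0],c[1],99],close_dir=b[3]+np.pi/2)
E
```

```text
bar 473 (array([648.5, 152.2]), 47.0, 11.8, -0.349)
hood (array([637.4,  29.6]), 90.3, 72.7, -0.072) tab (array([637.9,  29.6]), 42.8, 12.2, -0.077)
mark 32 (array([672. , 115.4]), 10.6, 3.8, -1.0) [ 23.51537062 -36.84816621  65.46212318] -1.0027829104593178
white 193 (array([1., 3.]), 55.9, 46.0, 0.242) [ 11.51729594  -0.55577143 144.01308552]
at [645.  150.5 231. ] yaw_y -1.922 q6 0.75 dpos [   3.5    1.7 -132. ] rotv [-0.    -0.001 -0.002] rows 3
[0.0009, -0.0009, 0.044, -0.0002, -0.0002, -0.0008]
[0.0009, -0.0009, 0.044, -0.0002, -0.0002, -0.0008]
[0.0009, -0.0009, 0.044, -0.0002, -0.0002, -0.0008]
```

>>> apply_moves([
  [0.001,-0.0005,0.042,0,0,0,0.4],
  [0.001,-0.0005,0.042,0,0,0,0.4],
  [0.0005,0,0.025,0,0,0,0.35],
  [0,0,0.018,0,0,0,0.35],
  [0,0,0,0,0,0,0.35],
  [0,0,0,0,0,0,0.35],
])

```text
time: 4.03
ee_pos: [648.9, 151.8, 104.8]
orientation: [-3.093, 0.546, -0.004]
ft_force: [0.5, -0.2, 0.3]
finger_gap: 29.8
finger_force: 0.0
```

>>> apply_moves([
  [0,0,0,0,0,0,0.1],
  [0,0,0,0,0,0,0.1],
  [0,0,0,0,0,0,0.1],
  [0,0,0,0,0,0,0.1],
])

```text
time: 4.53
ee_pos: [648.0, 151.7, 103.4]
orientation: [-3.094, 0.547, -0.0]
ft_force: [0.5, 1.7, -0.8]
finger_gap: 8.5
finger_force: 0.0
```

>>> apply_moves([
  [0,0,0,0,0,0,0],
  [0,0,0,0,0,0,0],
  [0,0,0,0,0,0,0],
  [0,0,0,0,0,0,0],
])

```text
time: 5.03
ee_pos: [647.9, 151.7, 103.3]
orientation: [3.094, -0.547, -0.0]
ft_force: [0.3, 0.4, 0.0]
finger_gap: 0.2
finger_force: 0.0
```

```bash
python3 - <<'E'
from h import *
s,o,T=tool(); print(s['ft_force'],s['ft_torque'],s['finger_gap'],s['finger_force'],o)
m=optics.camera_model("wrist"); im,d=optics.get_image("wrist"); cv2.imwrite("pics/w2.png",im)
E
```

```text
[0.27221255 0.42165065 0.01125783] [-0.01357301  0.05872713  0.01800373] 0.2179295097226054 0.0 [647.94487835 151.67930634 103.28503404]
```

View pics/w2.png

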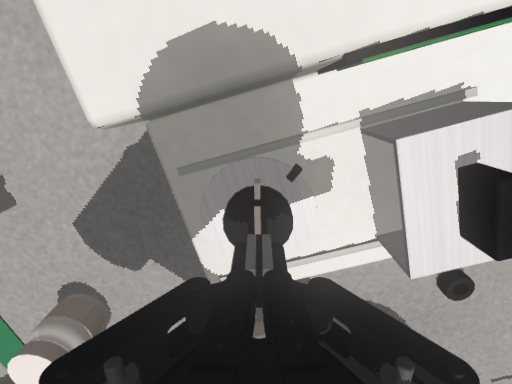

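The fingers closed fully at (258,250) without the bar, which is at (258,215). I'll use depth to see where the fingertips are relative to the knob.

```bash
python3 - <<'E'
from h import *
print(arm.finger_overhang)
s,o,T=tool(); m=optics.camera_model("wrist"); im,d=optics.get_image("wrist")
P,uv=cloud("wrist",d,m); L=(P-o)@T
for v in range(170,300,8):
    i=np.nonzero((uv[:,1]==v)&(uv[:,0]==250))[0]; j=np.nonzero((uv[:,1]==v)&(uv[:,0]==259))[0]
    print(v,[ (np.round(P[k],0),np.round(L[k],0)) for k in list(i)+list(j)])
E
```

```text
25.0
170 [(array([684., 145.,  61.]), array([36., -6., 43.])), (array([681., 139.,  60.]), array([36.,  1., 43.]))]
178 [(array([678., 147.,  60.]), array([30., -6., 43.])), (array([680., 139.,  76.]), array([34.,  1., 27.]))]
186 [(array([673., 149.,  64.]), array([25., -6., 39.])), (array([678., 140.,  87.]), array([32.,  1., 16.]))]
194 [(array([672., 149.,  79.]), array([24., -5., 24.])), (array([673., 142.,  87.]), array([27.,  1., 16.]))]
202 [(array([672., 148.,  93.]), array([23., -5., 10.])), (array([670., 143.,  94.]), array([24.,  1., 10.]))]
210 [(array([669., 149.,  99.]), array([21., -5.,  4.])), (array([667., 144., 100.]), array([21.,  1.,  3.]))]
218 [(array([664., 151.,  99.]), array([15., -5.,  4.])), (array([662., 146., 100.]), array([16.,  1.,  3.]))]
226 [(array([658., 153.,  99.]), array([ 9., -5.,  5.])), (array([657., 148., 100.]), array([10.,  1.,  4.]))]
234 [(array([661., 152., 115.]), array([ 12.,  -4., -12.])), (array([660., 147., 115.]), array([ 13.,   1., -12.]))]
242 [(array([661., 151., 124.]), array([ 12.,  -4., -21.])), (array([659., 147., 124.]), array([ 12.,   1., -21.]))]
250 [(array([661., 151., 133.]), array([ 13.,  -4., -30.])), (array([660., 147., 133.]), array([ 13.,   1., -30.]))]
258 [(array([661., 151., 140.]), array([ 12.,  -4., -36.])), (array([660., 147., 140.]), array([ 13.,   1., -37.]))]
266 [(array([660., 151., 146.]), array([ 12.,  -4., -42.])), (array([659., 147., 146.]), array([ 12.,   1., -42.]))]
274 [(array([661., 150., 154.]), array([ 13.,  -3., -50.])), (array([657., 148., 149.]), array([ 10.,   1., -45.]))]
282 [(array([662., 150., 159.]), array([ 13.,  -3., -56.])), (array([653., 149., 149.]), array([  6.,   1., -46.]))]
290 [(array([661., 150., 163.]), array([ 13.,  -3., -60.])), (array([648., 151., 149.]), array([  1.,   1., -46.]))]
298 [(array([662., 150., 169.]), array([ 14.,  -3., -66.])), (array([644., 152., 149.]), array([ -4.,   1., -45.]))]
```

```bash
python3 - <<'E'
from h import *
s,o,T=tool(); m=optics.camera_model("wrist"); im,d=optics.get_image("wrist")
P,uv=cloud("wrist",d,m); L=(P-o)@T
for v in range(224,236):
    print(v,[np.round(L[np.nonzero((uv[:,1]==v)&(uv[:,0]==u))[0]],0).tolist() for u in (246,252,259,264)])
E
```

```text
224 [[[-1.0, -9.0, 28.0]], [[11.0, -4.0, 5.0]], [[11.0, 1.0, 4.0]], [[11.0, 4.0, 4.0]]]
225 [[[-2.0, -9.0, 28.0]], [[11.0, -4.0, 3.0]], [[11.0, 1.0, 3.0]], [[10.0, 4.0, 4.0]]]
226 [[[-2.0, -9.0, 28.0]], [[10.0, -4.0, 3.0]], [[10.0, 1.0, 3.0]], [[10.0, 4.0, 3.0]]]
227 [[[-3.0, -9.0, 28.0]], [[9.0, -4.0, 4.0]], [[9.0, 1.0, 3.0]], [[9.0, 4.0, 4.0]]]
228 [[[-4.0, -9.0, 28.0]], [[9.0, -4.0, 3.0]], [[9.0, 1.0, 3.0]], [[8.0, 4.0, 5.0]]]
229 [[[-5.0, -9.0, 28.0]], [[7.0, -4.0, 4.0]], [[8.0, 1.0, 3.0]], [[8.0, 4.0, 4.0]]]
230 [[[-5.0, -9.0, 27.0]], [[7.0, -4.0, 4.0]], [[8.0, 1.0, 2.0]], [[7.0, 4.0, 4.0]]]
231 [[[-6.0, -9.0, 28.0]], [[6.0, -4.0, 3.0]], [[7.0, 1.0, 2.0]], [[6.0, 4.0, 4.0]]]
232 [[[-7.0, -9.0, 28.0]], [[5.0, -4.0, 4.0]], [[6.0, 1.0, 3.0]], [[5.0, 4.0, 4.0]]]
233 [[[-8.0, -9.0, 28.0]], [[5.0, -4.0, 3.0]], [[5.0, 1.0, 3.0]], [[5.0, 4.0, 4.0]]]
234 [[[-9.0, -9.0, 28.0]], [[12.0, -3.0, -12.0]], [[12.0, 1.0, -11.0]], [[12.0, 4.0, -11.0]]]
235 [[[-10.0, -9.0, 28.0]], [[13.0, -3.0, -14.0]], [[12.0, 1.0, -12.0]], [[12.0, 4.0, -13.0]]]
```

Depth shows that the shut fingertips end about 10 mm behind the reported TCP, above the bar (top 101). The real overhang is therefore about 35 mm less than stated. I'll reopen, go lower in stages and watch the force.

>>> apply_moves([
  [0,0,0,0,0,0,0.35],
  [0,0,0,0,0,0,0.35],
  [0,0,0,0,0,0,0.35],
  [0,0,0.012,0,0,0,0.35],
  [0,0,0.01,0,0,0,0.35],
  [0,0,0,0,0,0,0.35],
  [0,0,0,0,0,0,0.35],
])

```text
time: 6.05
ee_pos: [648.1, 151.7, 81.2]
orientation: [3.094, -0.546, 0.0]
ft_force: [-0.4, 0.1, 0.5]
finger_gap: 29.8
finger_force: 0.0
```

```bash
python3 - <<'E'
from h import *
s,o,T=tool(); m=optics.camera_model("wrist"); im,d=optics.get_image("wrist")
print(s['ft_force'],s['finger_gap'],o); cv2.imwrite("pics/w3.png",im)
P,uv=cloud("wrist",d,m); L=(P-o)@T
# finger points: near tool x 8..16, |y|<35
f=(L[:,0]>5)&(L[:,0]<16)&(abs(L[:,1])<40)&(L[:,2]<10)&(abs(L[:,1])>8)
for y0 in range(-40,40,4):
    q=f&(L[:,1]>=y0)&(L[:,1]<y0+4)
    if q.sum(): print(y0,q.sum(),"max z %.0f"%L[q,2].max())
E
```

```text
[-0.38776047  0.06460158  0.45212654] 29.788131168847645 [648.07988171 151.67567251  81.20161702]
-40 521 max z -50
-36 359 max z -50
-32 237 max z -19
-28 632 max z 7
-24 675 max z 10
-20 744 max z 7
-16 412 max z 8
-12 422 max z 7
8 574 max z 8
12 302 max z 8
16 735 max z 9
20 604 max z 10
24 729 max z 7
28 262 max z -17
32 310 max z -48
36 486 max z -50
```

View pics/w3.png

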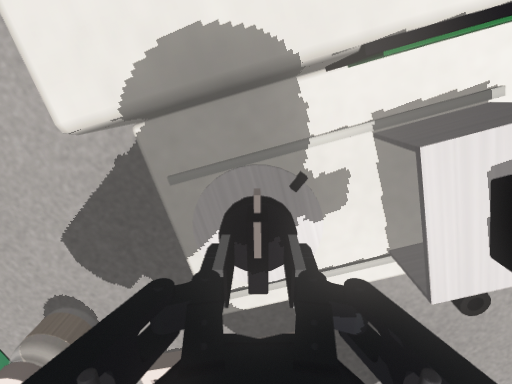

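The bar at (258,240) is now between the fingertips. I'll go 12 mm lower and close.

>>> apply_moves([
  [0,0,0.007,0,0,0,0.35],
  [0,0,0.005,0,0,0,0.35],
  [0,0,0,0,0,0,0.35],
  [0,0,0,0,0,0,0],
  [0,0,0,0,0,0,0],
  [0,0,0,0,0,0,0],
  [0,0,0,0,0,0,0],
])

```text
time: 6.98
ee_pos: [648.4, 152.3, 69.5]
orientation: [-3.093, 0.546, -0.002]
ft_force: [2.0, 3.4, 0.1]
finger_gap: 10.9
finger_force: 60.0
```

>>> apply_moves([
  [0,0,0,0,0,0.11,0],
  [0,0,0,0,0,0.11,0],
  [0,0,0,0,0,0.11,0],
  [0,0,0,0,0,0.11,0],
  [0,0,0,0,0,0.11,0],
  [0,0,0,0,0,0.104,0],
  [0,0,0,0,0,0,0],
  [0,0,0,0,0,0,0],
])

```text
time: 7.98
ee_pos: [647.6, 151.4, 69.5]
orientation: [2.755, -1.509, -0.001]
ft_force: [-1.5, 1.3, 2.5]
finger_gap: 10.9
finger_force: 60.2
```

```bash
python3 - <<'E'
from h import *
s,o,T=tool(); print("xyaw",np.arctan2(T[1,0],T[0,0]),o)
E
```

```text
xyaw -1.0023465946027668 [647.59393237 151.37622372  69.51821167]
```

>>> apply_moves([
  [0,0,0,0,0,0,0.4],
  [0,0,0,0,0,0,0.4],
  [0,0,0,0,0,0,0.4],
  [0,0,-0.03,0,0,0,0.4],
  [0,0,-0.05,0,0,0,0.4],
  [0,0,-0.05,0,0,0,0.4],
  [0,0,0,0,0,0,0.4],
  [0,0,0,0,0,0,0.4],
])

```text
time: 8.98
ee_pos: [647.4, 151.6, 198.8]
orientation: [2.754, -1.512, -0.001]
ft_force: [0.4, 0.6, -0.2]
finger_gap: 34.3
finger_force: 0.0
```

```bash
python3 - <<'E'
from h import *
m=optics.camera_model("wrist"); im,d=optics.get_image("wrist"); cv2.imwrite("pics/w4.png",im)
P,uv=cloud("wrist",d,m); g=im[uv[:,1],uv[:,0]].astype(float).mean(1)
def near(c,rr,lo,hi): return (np.hypot(P[:,0]-c[0],P[:,1]-c[1])<rr)&(P[:,2]>lo)&(P[:,2]<hi)
sel=near((648.5,152.2),30,96,106); b=rect(P[sel]); print("bar",sel.sum(),b)
c=(648.5,152.2); r=np.hypot(P[:,0]-c[0],P[:,1]-c[1])
for c in ((648.5,152.2),b[0]):
    sel=(r>39)&(r<53)&(g<70)&(P[:,2]>58)&(P[:,2]<75); Q=P[sel]-[*c,0]
    print("mark",sel.sum(),rect(P[sel]),np.arctan2(Q.mean(0)[1],Q.mean(0)[0]))
print("hood",rect(P[near((637,30),55,108,118)]),"tab",rect(P[near((637,30),55,134,150)]))
E
```

```text
bar 561 (array([648.1, 151.7]), 47.7, 11.1, -1.002)
mark 19 (array([671.3, 115.1]), 8.4, 3.1, -1.004) -1.012199998477628
mark 19 (array([671.3, 115.1]), 8.4, 3.1, -1.004) -0.9977207287251542
hood (array([637.2,  29.2]), 91.0, 73.0, -0.074) tab (array([637.7,  29.4]), 43.7, 12.7, -0.082)
```

View pics/w4.png

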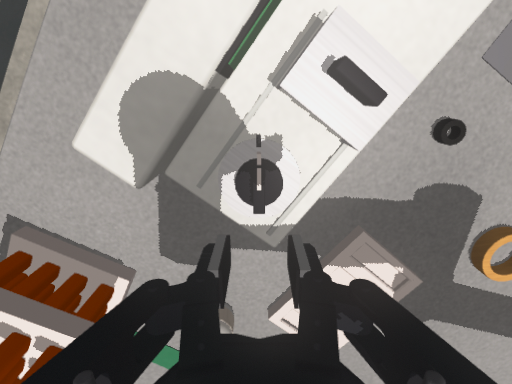

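The picture shows the pointer (258,150) aligned with the mark (258,138), and the hood tab at (357,82). Bar is at -1.002 and mark at about -1.00. Next is the hood.

```bash
python3 - <<'E'
from h import *
plan([637.5,29.4,185],close_dir=1.491)
E
```

```text
at [647.1 151.4 197.9] yaw_y -2.575 q6 0.09 dpos [  -9.6 -122.   -12.9] rotv [ 0.002  0.002 -0.924] rows 6
[0.0163, 0.0123, 0.0022, 0.0003, 0.0003, -0.154]
[0.0142, 0.0146, 0.0022, 0.0003, 0.0003, -0.154]
[0.0118, 0.0166, 0.0022, 0.0003, 0.0003, -0.154]
[0.0091, 0.0182, 0.0022, 0.0003, 0.0003, -0.154]
[0.0062, 0.0194, 0.0022, 0.0003, 0.0003, -0.154]
[0.0032, 0.0202, 0.0022, 0.0003, 0.0003, -0.154]
```

>>> apply_moves([
  [0.016,0.0125,0.002,0,0,-0.154,0.4],
  [0.014,0.0145,0.002,0,0,-0.154,0.4],
  [0.012,0.0165,0.002,0,0,-0.154,0.4],
  [0.009,0.018,0.002,0,0,-0.154,0.4],
  [0.006,0.0195,0.002,0,0,-0.154,0.4],
  [0.003,0.02,0.002,0,0,-0.154,0.4],
  [0,0,0,0,0,0,0.4],
  [0,0,0,0,0,0,0.4],
])

```text
time: 10.02
ee_pos: [637.6, 30.6, 186.2]
orientation: [3.139, -0.128, -0.003]
ft_force: [0.9, -0.2, 0.1]
finger_gap: 33.9
finger_force: 0.0
```

```bash
python3 - <<'E'
from h import *
m=optics.camera_model("wrist"); im,d=optics.get_image("wrist"); 
P,uv=cloud("wrist",d,m)
q=(np.hypot(P[:,0]-637,P[:,1]-30)<40)&(P[:,2]>134)&(P[:,2]<150); t=rect(P[q]); print("tab",t)
plan([t[0][0],t[0][1],108],close_dir=1.491)
E
```

```text
tab (array([638.2,  29.6]), 43.9, 11.5, -0.075)
at [637.8  30.9 186.5] yaw_y -1.651 q6 1.19 dpos [  0.4  -1.3 -78.5] rotv [ 0.     0.001 -0.001] rows 2
[0.0003, 0.0006, 0.0393, 0.0002, 0.0006, -0.0003]
[0.0003, 0.0006, 0.0393, 0.0002, 0.0006, -0.0003]
```

>>> apply_moves([
  [0,0.001,0.038,0,0,0,0.4],
  [0,0,0.03,0,0,0,0.4],
  [0,0,0.01,0,0,0,0.4],
  [0,0,0,0,0,0,0],
  [0,0,0,0,0,0,0],
  [0,0,0,0,0,0,0],
  [0,0,0,0,0,0,0],
])

```text
time: 10.95
ee_pos: [638.4, 29.9, 110.0]
orientation: [-3.138, 0.125, -0.003]
ft_force: [0.7, 2.4, -1.9]
finger_gap: 10.5
finger_force: 61.9
```

>>> apply_moves([
  [0,-0.02,0,0,0,0,0],
  [0,-0.03,0,0,0,0,0],
  [0,-0.03,0,0,0,0,0],
  [0,-0.03,0,0,0,0,0],
  [0,-0.007,0,0,0,0,0],
  [0,0,0,0,0,0,0],
])

```text
time: 11.7
ee_pos: [647.9, 147.2, 110.0]
orientation: [-3.138, 0.124, -0.004]
ft_force: [2.8, 1.3, 0.6]
finger_gap: 11.1
finger_force: 62.2
```

>>> apply_moves([
  [0,-0.003,0,0,0,0,0],
  [0,-0.002,0,0,0,0,0],
  [0,0,0,0,0,0,0],
])

```text
time: 12.08
ee_pos: [648.1, 150.6, 110.0]
orientation: [-3.139, 0.126, -0.002]
ft_force: [3.2, -2.0, 2.0]
finger_gap: 10.5
finger_force: 62.5
```

>>> apply_moves([
  [0,-0.0015,0,0,0,0,0],
  [0,0,0,0,0,0,0],
  [0,0,0,0,0,0,0],
])

```text
time: 12.45
ee_pos: [648.3, 152.7, 110.0]
orientation: [-3.139, 0.125, -0.003]
ft_force: [4.3, -1.7, 3.8]
finger_gap: 10.8
finger_force: 62.8
```

>>> apply_moves([
  [0,-0.0015,0,0,0,0,0],
  [0,0,0,0,0,0,0],
  [0,0,0,0,0,0,0],
])

```text
time: 12.82
ee_pos: [648.3, 153.0, 110.0]
orientation: [3.138, -0.125, 0.002]
ft_force: [4.6, -5.5, 5.1]
finger_gap: 10.2
finger_force: 62.9
```

>>> apply_moves([
  [0,-0.0015,0,0,0,0,0],
  [0,0,0,0,0,0,0],
  [0,0,0,0,0,0,0],
])

```text
time: 13.2
ee_pos: [648.3, 153.1, 110.0]
orientation: [3.136, -0.126, 0.0]
ft_force: [3.1, -9.1, 4.9]
finger_gap: 11.0
finger_force: 62.9
```

The hood hit its stop: force rose with no movement after 123 mm of travel. I'll release, rise and go to view the nest.

>>> apply_moves([
  [0,0.001,0,0,0,0,0.4],
  [0,0,0,0,0,0,0.4],
  [0,0,0,0,0,0,0.4],
  [0,0,-0.05,0,0,0,0.4],
  [0,0,-0.05,0,0,0,0.4],
  [0,0,0,0,0,0,0.4],
])

```text
time: 13.95
ee_pos: [649.9, 155.9, 214.8]
orientation: [-3.135, 0.123, -0.014]
ft_force: [-0.3, -0.2, -0.7]
finger_gap: 34.1
finger_force: 0.0
```

```bash
python3 - <<'E'
from h import *
plan([480,240,200],close_dir=1.441)
E
```

```text
at [649.9 155.9 214.8] yaw_y -1.649 q6 1.01 dpos [-169.9   84.1  -14.8] rotv [-0.005 -0.009  0.051] rows 4
[-0.044, -0.0176, 0.0034, -0.0012, -0.0022, 0.0128]
[-0.0442, -0.017, 0.0035, -0.0012, -0.0022, 0.0128]
[-0.0445, -0.0165, 0.0035, -0.0012, -0.0022, 0.0128]
[-0.0447, -0.0159, 0.0036, -0.0012, -0.0022, 0.0128]
```

>>> apply_moves([
  [-0.044,-0.0175,0.003,0,0,0.0125,0.4],
  [-0.044,-0.017,0.003,0,0,0.0125,0.4],
  [-0.0445,-0.0165,0.003,0,0,0.0125,0.4],
  [-0.0445,-0.016,0.003,0,0,0.0125,0.4],
  [0,0,0,0,0,0,0.4],
  [0,0,0,0,0,0,0.4],
  [0,0,0,0,0,0,0.4],
])

```text
time: 14.82
ee_pos: [478.8, 238.4, 196.9]
orientation: [3.135, -0.205, -0.001]
ft_force: [0.1, 0.2, -0.2]
finger_gap: 34.4
finger_force: 0.0
```

```bash
python3 - <<'E'
from h import *
m=optics.camera_model("wrist"); im,d=optics.get_image("wrist"); 
P,uv=cloud("wrist",d,m); s,o,T=tool()
L=(P-o)@T
ok=~((L[:,2]<25)&(abs(L[:,1])<75))
q=ok&(abs(P[:,0]-428)<110)&(abs(P[:,1]-254)<130)&(P[:,2]>17)&(P[:,2]<27); t=rect(P[q]); print("nest top",q.sum(),t)
print("z",np.median(P[q,2]))
# pocket floors
c=np.array(t[0]); a=t[3]-np.pi/2 if t[3]>0 else t[3]+np.pi/2
D=(P[:,:2]-c)@np.array([[np.cos(a),-np.sin(a)],[np.sin(a),np.cos(a)]])
q=ok&(abs(D[:,0])<60)&(abs(D[:,1])<98)&(P[:,2]>8)&(P[:,2]<16)
for y in(-75,-25,25,75):
    k=q&(abs(D[:,1]-y)<20); print(y,k.sum(),rect(D[k]) if k.sum()>9 else None, P[k,2].mean())
print("hood",rect(P[(np.hypot(P[:,0]-648,P[:,1]-152)<60)&(P[:,2]>108)&(P[:,2]<118)]))
plan([460,-249,230],close_dir=1.5708)
E
```

```text
nest top 7249 (array([430.5, 255.3]), 200.7, 130.0, 1.44)
z 18.295099324489854
-75 1368 (array([ -1.5, -75.2]), 97.4, 29.1, -0.006) 10.497278460149417
-25 1420 (array([ -1.9, -25.1]), 96.7, 29.2, -0.009) 10.454056906142576
25 1363 (array([-1.9, 25.1]), 96.4, 28.5, -0.016) 10.50291832641856
75 1393 (array([-0.9, 74.8]), 98.1, 34.1, 0.06) 10.64590469838837
hood (array([614. , 154.6]), 73.0, 24.3, 1.466)
at [478.9 238.3 196.9] yaw_y -1.702 q6 0.67 dpos [ -18.9 -487.3   33.1] rotv [ 0.     0.    -0.131] rows 9
[0.005, 0.054, -0.0037, 0.0, 0.0, -0.0146]
[0.0042, 0.054, -0.0037, 0.0, 0.0, -0.0146]
[0.0034, 0.0541, -0.0037, 0.0, 0.0, -0.0146]
[0.0026, 0.0541, -0.0037, 0.0, 0.0, -0.0146]
[0.0018, 0.0542, -0.0037, 0.0, 0.0, -0.0146]
[0.0011, 0.0542, -0.0037, 0.0, 0.0, -0.0146]
[0.0003, 0.0542, -0.0037, 0.0, 0.0, -0.0146]
[-0.0005, 0.0542, -0.0037, 0.0, 0.0, -0.0146]
[-0.0013, 0.0542, -0.0037, 0.0, 0.0, -0.0146]
```

>>> apply_moves([
  [0.005,0.054,-0.004,0,0,-0.0146,0.6],
  [0.004,0.054,-0.004,0,0,-0.0146,0.6],
  [0.0035,0.054,-0.004,0,0,-0.0146,0.6],
  [0.0025,0.054,-0.004,0,0,-0.0146,0.6],
  [0.002,0.054,-0.004,0,0,-0.0146,0.6],
  [0.001,0.054,-0.004,0,0,-0.0146,0.6],
  [0.0005,0.054,-0.004,0,0,-0.0146,0.6],
  [-0.0005,0.054,-0.004,0,0,-0.0146,0.6],
])

```text
time: 15.88
ee_pos: [462.1, -196.2, 229.4]
orientation: [3.141, -0.022, 0.0]
ft_force: [1.7, 0.4, -0.2]
finger_gap: 51.1
finger_force: 0.0
```

>>> apply_moves([
  [-0.001,0.054,0,0,0,-0.0146,0.6],
  [0,0,0,0,0,0,0.6],
  [0,0,0,0,0,0,0.6],
  [0,0,0,0,0,0,0.6],
])

```text
time: 16.38
ee_pos: [460.6, -247.0, 229.3]
orientation: [-3.141, -0.004, 0.0]
ft_force: [-0.2, -1.1, 0.2]
finger_gap: 51.4
finger_force: 0.0
```

```bash
cat >> h.py <<'E'
def tubes(cam="wrist",save=None):
    m=optics.camera_model(cam); im,d=optics.get_image(cam)
    if save: cv2.imwrite(save,im)
    P,uv=cloud(cam,d,m); s,o,T=tool(); L=(P-o)@T
    hsv=cv2.cvtColor(im,cv2.COLOR_BGR2HSV)[uv[:,1],uv[:,0]].astype(int)
    on=(abs(P[:,0]-419)<110)&(abs(P[:,1]+249)<170)&(P[:,2]>13)&(P[:,2]<28)&~((L[:,2]<20)&(abs(L[:,1])<75)&(L[:,0]<25))
    I=np.zeros((384,512),np.uint8); I[uv[on,1],uv[on,0]]=1
    k,l,st,c=cv2.connectedComponentsWithStats(I); out=[]
    for i in range(1,k):
        if st[i,4]>60:
            sel=l[uv[:,1],uv[:,0]]==i; r=rect(P[sel]); print("tube",r,"z %.1f"%np.median(P[sel,2]),st[i,4]); out.append(r)
    return sorted(out,key=lambda r:-r[0][1])
E
python3 - <<'E'
from h import *
r=tubes()
t=r[0]; plan([t[0][0],t[0][1],60],close_dir=t[3]+np.pi/2)
E
```

```text
tube (array([ 409.2, -220.6]), 91.2, 22.2, 0.106) z 19.8 916
tube (array([ 407.5, -279.3]), 91.2, 22.1, -0.092) z 19.9 908
tube (array([ 406.6, -136.8]), 91.3, 22.3, 0.107) z 19.8 935
tube (array([ 405.3, -360.4]), 91.5, 22.3, 0.166) z 19.8 925
at [ 460.7 -246.8  229.4] yaw_y -1.568 q6 1.75 dpos [ -54.1  110.  -169.4] rotv [-0.    -0.    -0.104] rows 4
[-0.0134, -0.0275, 0.0423, -0.0, -0.0, -0.026]
[-0.0127, -0.0279, 0.0423, -0.0, -0.0, -0.026]
[-0.012, -0.0282, 0.0423, -0.0, -0.0, -0.026]
[-0.0113, -0.0285, 0.0423, -0.0, -0.0, -0.026]
```

>>> apply_moves([
  [-0.0135,-0.0275,0.042,0,0,-0.026,0.5],
  [-0.0125,-0.028,0.042,0,0,-0.026,0.5],
  [-0.012,-0.028,0.042,0,0,-0.026,0.5],
  [-0.0115,-0.0285,0.042,0,0,-0.026,0.5],
  [0,0,0,0,0,0,0.45],
  [0,0,0,0,0,0,0.45],
  [0,0,0,0,0,0,0.45],
])

```text
time: 17.3
ee_pos: [408.3, -137.8, 62.6]
orientation: [3.137, 0.166, 0.006]
ft_force: [0.1, 0.6, 0.1]
finger_gap: 38.8
finger_force: 0.0
```

```bash
python3 - <<'E'
from h import *
s,o,T=tool(); print(o,s['finger_gap'])
im,d=optics.get_image("wrist"); cv2.imwrite("pics/w5.png",im)
plan([406.6,-136.8,-3.5],close_dir=.107+np.pi/2)
E
```

```text
[ 408.28897263 -137.77161331   62.5809695 ] 38.84313379943263
at [ 408.  -137.9   62.4] yaw_y -1.465 q6 1.62 dpos [ -1.4   1.1 -65.9] rotv [ 0.    -0.003 -0.002] rows 2
[-0.0007, -0.0006, 0.033, 0.0002, -0.0016, -0.0008]
[-0.0007, -0.0006, 0.033, 0.0002, -0.0016, -0.0008]
```

View pics/w5.png

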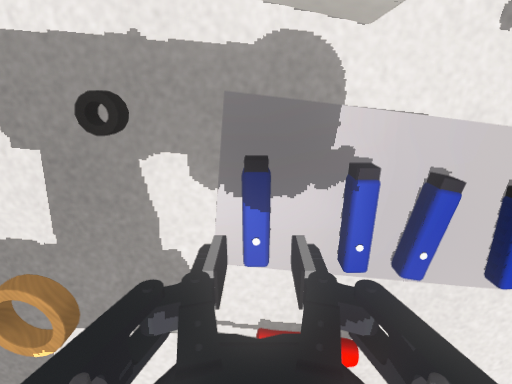

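The tube (257,210) is centred between the fingers (222 to 296). Descending.

>>> apply_moves([
  [-0.0005,-0.0005,0.03,0,0,0,0.45],
  [-0.0005,-0.0005,0.025,0,0,0,0.45],
  [0,0,0.01,0,0,0,0.45],
  [0,0,0,0,0,0,0.45],
  [0,0,0,0,0,0,0.45],
])

```text
time: 17.98
ee_pos: [406.3, -136.9, -2.9]
orientation: [3.137, 0.166, 0.003]
ft_force: [0.6, -1.0, -0.3]
finger_gap: 38.4
finger_force: 0.0
```

>>> apply_moves([
  [0,0,0,0,0,0,0],
  [0,0,0,0,0,0,0],
  [0,0,0,0,0,0,0],
  [0,0,0,0,0,0,0],
])

```text
time: 18.48
ee_pos: [406.1, -136.8, -2.6]
orientation: [3.137, 0.166, 0.003]
ft_force: [-0.4, -0.6, 4.9]
finger_gap: 20.5
finger_force: 58.9
```

>>> apply_moves([
  [0,0,-0.03,0,0,0,0],
  [0,0,-0.045,0,0,0,0],
  [0,0,0,0,0,0,0],
  [0,0,0,0,0,0,0],
])

```text
time: 18.98
ee_pos: [404.9, -136.7, 71.3]
orientation: [-3.137, -0.165, -0.0]
ft_force: [0.1, -1.0, -0.9]
finger_gap: 20.8
finger_force: 59.0
```

```bash
python3 - <<'E'
from h import *
print(arm.observe()['ft_force'])
plan([420.7,180.9,70],close_dir=1.441)
E
```

```text
[ 0.14796291 -1.02662285 -0.85243297]
at [ 404.9 -136.7   71.3] yaw_y -1.466 q6 1.62 dpos [ 15.8 317.6  -1.3] rotv [-0.    -0.     0.235] rows 6
[0.0082, -0.0524, 0.0002, -0.0001, -0.0, 0.0392]
[0.0061, -0.0526, 0.0002, -0.0001, -0.0, 0.0392]
[0.0041, -0.0528, 0.0002, -0.0001, -0.0, 0.0392]
[0.002, -0.053, 0.0002, -0.0001, -0.0, 0.0392]
[-0.0001, -0.053, 0.0002, -0.0001, -0.0, 0.0392]
[-0.0022, -0.053, 0.0002, -0.0001, -0.0, 0.0392]
```

>>> apply_moves([
  [0.008,-0.0525,0,0,0,0.039,0],
  [0.006,-0.0525,0,0,0,0.039,0],
  [0.004,-0.053,0,0,0,0.039,0],
  [0.002,-0.053,0,0,0,0.039,0],
  [0,-0.053,0,0,0,0.039,0],
  [-0.002,-0.053,0,0,0,0.039,0],
  [0,0,0,0,0,0,0],
  [0,0,0,0,0,0,0],
])

```text
time: 19.98
ee_pos: [419.6, 180.3, 69.9]
orientation: [3.133, -0.201, -0.004]
ft_force: [0.9, -0.2, -0.7]
finger_gap: 20.3
finger_force: 59.1
```

```bash
python3 - <<'E'
from h import *
m=optics.camera_model("wrist"); im,d=optics.get_image("wrist"); P,uv=cloud("wrist",d,m); s,o,T=tool(); L=(P-o)@T
q=(abs(L[:,1])<16)&(L[:,0]>13)&(L[:,2]<35)&(L[:,2]>-10); print("held front",rect(P[q]),L[q].max(0),L[q].min(0),np.median(L[q,1]))
plan([420.7,180.9,8.5],close_dir=1.441)
E
```

```text
held front (array([459. , 174.4]), 21.9, 12.4, 1.43) [45.78143104 11.25088344 -1.55629747] [ 33.22779668 -10.668171    -9.91048795] -0.06963952292797619
at [419.8 179.8  70.2] yaw_y -1.700 q6 0.68 dpos [  0.9   1.1 -61.7] rotv [0.002 0.002 0.001] rows 2
[0.0004, -0.0007, 0.0309, 0.0012, 0.0011, 0.0004]
[0.0004, -0.0006, 0.0309, 0.0012, 0.0011, 0.0004]
```

>>> apply_moves([
  [0.0005,-0.0005,0.03,0,0,0,0],
  [0.0005,-0.0005,0.02,0,0,0,0],
  [0,0,0.008,0,0,0,0],
  [0,0,0,0,0,0,0],
])

```text
time: 20.52
ee_pos: [421.8, 180.9, 13.0]
orientation: [3.134, -0.203, -0.001]
ft_force: [0.6, 0.1, -1.0]
finger_gap: 20.5
finger_force: 59.1
```

>>> apply_moves([
  [0,0,0.003,0,0,0,0],
  [0,0,0,0,0,0,0],
])

```text
time: 20.78
ee_pos: [422.5, 182.1, 11.3]
orientation: [-3.134, 0.201, -0.002]
ft_force: [-0.4, -1.8, 3.9]
finger_gap: 20.4
finger_force: 61.4
```

>>> apply_moves([
  [0,0,0,0,0,0,0.4],
  [0,0,0,0,0,0,0.4],
  [0,0,0,0,0,0,0.4],
  [0,0,-0.04,0,0,0,0.4],
  [0,0,-0.06,0,0,0,0.4],
  [0,0,0,0,0,0,0.4],
])

```text
time: 21.52
ee_pos: [424.6, 184.1, 114.7]
orientation: [-3.128, 0.2, -0.013]
ft_force: [0.5, 1.2, -0.4]
finger_gap: 34.3
finger_force: 0.0
```

```bash
cat >> h.py <<'E'
def nestcheck():
    m=optics.camera_model("wrist"); im,d=optics.get_image("wrist"); P,uv=cloud("wrist",d,m); s,o,T=tool(); L=(P-o)@T
    ok=~((L[:,2]<25)&(abs(L[:,1])<75)&(L[:,0]<25)); hsv=cv2.cvtColor(im,cv2.COLOR_BGR2HSV)[uv[:,1],uv[:,0]].astype(int)
    for k,y in enumerate((-75,-25,25,75)):
        c=np.array([430.5+.1306*y,255.3+.9914*y]); q=ok&(np.hypot(P[:,0]-c[0],P[:,1]-c[1])<55)&(P[:,2]>25)&(P[:,2]<60)
        q&=abs((P[:,:2]-c)@np.array([.1306,.9914]))<22
        if q.sum()>40: print("pocket",k,q.sum(),rect(P[q]),"want",c.round(1),"z",np.percentile(P[q,2],[5,50,95]).round(1))
E
python3 - <<'E'
from h import *
nestcheck(); plan([455,-180,130],close_dir=1.5708)
E
```

```text
pocket 0 2157 (array([422.8, 181.5]), 90.8, 21.9, -0.137) want [420.7 180.9] z [29.5 32.  33.2]
at [422.9 182.9 112.3] yaw_y -1.699 q6 0.68 dpos [  32.1 -362.9   17.7] rotv [-0.004 -0.004 -0.128] rows 7
[0.0112, 0.0508, -0.0027, -0.0006, -0.0005, -0.0183]
[0.0103, 0.051, -0.0027, -0.0006, -0.0005, -0.0183]
[0.0093, 0.0512, -0.0027, -0.0006, -0.0005, -0.0183]
[0.0084, 0.0514, -0.0026, -0.0006, -0.0005, -0.0183]
[0.0074, 0.0515, -0.0026, -0.0006, -0.0005, -0.0183]
[0.0065, 0.0516, -0.0026, -0.0006, -0.0005, -0.0183]
[0.0055, 0.0517, -0.0026, -0.0006, -0.0005, -0.0183]
```

>>> apply_moves([
  [0.005,0.05,0.0015,0,0,-0.029,0.45],
  [0.0035,0.05,0.0015,0,0,-0.029,0.45],
  [0.002,0.0505,0.0015,0,0,-0.029,0.45],
  [0.0005,0.0505,0.0015,0,0,-0.029,0.45],
  [-0.001,0.0505,0.0015,0,0,-0.029,0.45],
  [-0.0025,0.0505,0.0015,0,0,-0.029,0.45],
  [-0.004,0.05,0.0015,0,0,-0.029,0.45],
  [-0.0055,0.05,0.0015,0,0,-0.029,0.45],
])

```text
time: 22.58
ee_pos: [407.9, -222.2, 96.8]
orientation: [-3.136, -0.164, 0.004]
ft_force: [2.1, 0.2, 0.3]
finger_gap: 38.4
finger_force: 0.0
```

>>> apply_moves([
  [0,0,0,0,0,0,0.45],
  [0,0,0,0,0,0,0.45],
  [0,0,0,0,0,0,0.45],
])

```text
time: 22.95
ee_pos: [408.9, -219.8, 97.9]
orientation: [-3.137, -0.165, 0.002]
ft_force: [-0.2, -0.3, -0.0]
finger_gap: 38.6
finger_force: 0.0
```

```bash
python3 - <<'E'
from h import *
r=tubes(); t=r[0]; plan([t[0][0],t[0][1],-3],close_dir=t[3]+np.pi/2)
E
```

```text
tube (array([ 408.9, -220.2]), 91.2, 21.8, 0.119) z 20.0 2240
tube (array([ 407.8, -279.3]), 89.7, 22.3, -0.101) z 19.9 2107
tube (array([ 405.1, -359.9]), 91.7, 22.9, 0.166) z 19.9 2266
at [ 409.1 -219.8   98.1] yaw_y -1.465 q6 1.82 dpos [  -0.2   -0.4 -101.1] rotv [-0.     0.001 -0.013] rows 2
[-0.0001, 0.0002, 0.0505, -0.0001, 0.0003, -0.0067]
[-0.0001, 0.0002, 0.0505, -0.0001, 0.0003, -0.0067]
```

>>> apply_moves([
  [0,0.0005,0.05,0,0,-0.006,0.45],
  [0,0,0.04,0,0,-0.006,0.45],
  [0,0,0.011,0,0,0,0.45],
  [0,0,0,0,0,0,0.45],
  [0,0,0,0,0,0,0],
  [0,0,0,0,0,0,0],
  [0,0,0,0,0,0,0],
  [0,0,0,0,0,0,0],
])

```text
time: 24.0
ee_pos: [410.6, -221.5, -1.1]
orientation: [3.135, 0.182, 0.006]
ft_force: [-0.7, 1.7, 6.7]
finger_gap: 20.5
finger_force: 60.6
```

>>> apply_moves([
  [0,0,-0.03,0,0,0,0],
  [0,0,-0.045,0,0,0,0],
  [0,0,0,0,0,0,0],
  [0,0,0,0,0,0,0],
])

```text
time: 24.5
ee_pos: [408.7, -221.2, 72.4]
orientation: [-3.136, -0.18, -0.001]
ft_force: [-0.2, 0.2, 0.3]
finger_gap: 20.4
finger_force: 59.8
```

```bash
python3 - <<'E'
from h import *
print(arm.observe()['ft_force'])
plan([428,230.8,72],close_dir=1.441)
E
```

```text
[-0.21907869  0.17349318  0.30111541]
at [ 408.7 -221.2   72.4] yaw_y -1.456 q6 1.83 dpos [ 1.93e+01  4.52e+02 -4.00e-01] rotv [-0.    -0.     0.245] rows 9
[0.0079, -0.0496, 0.0001, -0.0, -0.0001, 0.0272]
[0.0065, -0.0498, 0.0001, -0.0, -0.0001, 0.0272]
[0.0052, -0.05, 0.0001, -0.0, -0.0001, 0.0272]
[0.0038, -0.0501, 0.0001, -0.0, -0.0001, 0.0272]
[0.0025, -0.0502, 0.0001, -0.0, -0.0001, 0.0272]
[0.0011, -0.0503, 0.0001, -0.0, -0.0001, 0.0272]
[-0.0003, -0.0503, 0.0001, -0.0, -0.0001, 0.0272]
[-0.0016, -0.0502, 0.0, -0.0, -0.0001, 0.0272]
[-0.003, -0.0502, 0.0, -0.0, -0.0001, 0.0272]
```

>>> apply_moves([
  [0.008,-0.0495,0,0,0,0.027,0],
  [0.0065,-0.05,0,0,0,0.027,0],
  [0.005,-0.05,0,0,0,0.027,0],
  [0.004,-0.05,0,0,0,0.027,0],
  [0.0025,-0.05,0,0,0,0.027,0],
  [0.001,-0.0505,0,0,0,0.027,0],
  [-0.0005,-0.0505,0,0,0,0.027,0],
  [-0.0015,-0.05,0,0,0,0.027,0],
])

```text
time: 25.5
ee_pos: [424.7, 181.4, 71.1]
orientation: [3.136, -0.159, -0.003]
ft_force: [0.8, 0.4, -0.7]
finger_gap: 20.6
finger_force: 59.8
```

>>> apply_moves([
  [-0.003,-0.05,0,0,0,0.028,0],
  [0,0,0,0,0,0,0],
  [0,0,0,0,0,0,0],
  [0,0,0,0,0,0,0],
])

```text
time: 26.0
ee_pos: [427.2, 229.0, 71.7]
orientation: [3.133, -0.203, -0.002]
ft_force: [0.3, -0.5, -0.5]
finger_gap: 20.6
finger_force: 59.8
```

```bash
cat >> h.py <<'E'
def held():
    m=optics.camera_model("wrist"); im,d=optics.get_image("wrist"); P,uv=cloud("wrist",d,m); s,o,T=tool(); L=(P-o)@T
    q=(abs(L[:,1])<16)&(L[:,0]>13)&(L[:,0]<60)&(L[:,2]<2)&(L[:,2]>-40); print("held",L[q].max(0).round(1),L[q].min(0).round(1),rect(L[q]))
E
python3 - <<'E'
from h import *
held(); plan([428,230.8,10],close_dir=1.441)
E
```

```text
held [44.3 11.9 -1.4] [ 13.  -14.5 -23.4] (array([28.7, -1.3]), 31.3, 26.4, 0.003)
at [427.4 229.   71.9] yaw_y -1.701 q6 0.61 dpos [  0.6   1.8 -61.9] rotv [ 0.001  0.001 -0.   ] rows 2
[0.0002, -0.0009, 0.031, 0.0005, 0.0005, -0.0]
[0.0002, -0.0009, 0.031, 0.0005, 0.0005, -0.0]
```

>>> apply_moves([
  [0.0005,-0.001,0.03,0,0,0,0],
  [0.0005,-0.0005,0.02,0,0,0,0],
  [0,0,0.008,0,0,0,0],
  [0,0,0.003,0,0,0,0],
  [0,0,0,0,0,0,0],
  [0,0,0,0,0,0,0],
])

```text
time: 26.8
ee_pos: [429.4, 232.1, 11.9]
orientation: [-3.134, 0.202, -0.002]
ft_force: [-0.9, 0.5, -0.2]
finger_gap: 20.4
finger_force: 59.8
```

>>> apply_moves([
  [0,0,0.001,0,0,0,0],
  [0,0,0,0,0,0,0.4],
  [0,0,0,0,0,0,0.4],
  [0,0,0,0,0,0,0.4],
  [0,0,-0.04,0,0,0,0.4],
  [0,0,-0.05,0,0,0,0.4],
  [0,0,0,0,0,0,0.4],
  [0,0,0,0,0,0,0.4],
])

```text
time: 27.8
ee_pos: [428.5, 231.5, 100.0]
orientation: [3.135, -0.202, -0.001]
ft_force: [0.2, 0.6, -1.0]
finger_gap: 34.1
finger_force: 0.0
```

```bash
python3 - <<'E'
from h import *
nestcheck(); plan([407.8,-279.3,98],close_dir=-.1+np.pi/2)
E
```

```text
pocket 0 2412 (array([422.7, 181.6]), 91.1, 22.4, -0.133) want [420.7 180.9] z [28.9 31.9 33.3]
pocket 1 2412 (array([428.1, 231.7]), 91.1, 22.0, -0.126) want [427.2 230.5] z [29.5 32.  33.3]
at [428.2 231.2  99.4] yaw_y -1.700 q6 0.61 dpos [ -20.4 -510.5   -1.4] rotv [ 0.001  0.002 -0.029] rows 10
[0.0045, 0.0509, 0.0002, 0.0001, 0.0002, -0.0029]
[0.0044, 0.0509, 0.0002, 0.0001, 0.0002, -0.0029]
[0.0042, 0.0509, 0.0002, 0.0001, 0.0002, -0.0029]
[0.0041, 0.0509, 0.0002, 0.0001, 0.0002, -0.0029]
[0.0039, 0.0509, 0.0002, 0.0001, 0.0002, -0.0029]
[0.0038, 0.0509, 0.0002, 0.0001, 0.0002, -0.0029]
[0.0037, 0.051, 0.0002, 0.0001, 0.0002, -0.0029]
[0.0035, 0.051, 0.0002, 0.0001, 0.0002, -0.0029]
[0.0034, 0.051, 0.0002, 0.0001, 0.0002, -0.0029]
[0.0032, 0.051, 0.0001, 0.0001, 0.0002, -0.0029]
```

>>> apply_moves([
  [0.0045,0.051,0,0,0,-0.003,0.45],
  [0.0045,0.051,0,0,0,-0.003,0.45],
  [0.004,0.051,0,0,0,-0.003,0.45],
  [0.004,0.051,0,0,0,-0.003,0.45],
  [0.004,0.051,0,0,0,-0.003,0.45],
  [0.004,0.051,0,0,0,-0.003,0.45],
  [0.0035,0.051,0,0,0,-0.003,0.45],
  [0.0035,0.051,0,0,0,-0.003,0.45],
])

```text
time: 28.85
ee_pos: [411.6, -178.7, 99.0]
orientation: [-3.137, 0.163, 0.005]
ft_force: [0.3, 0.1, -0.6]
finger_gap: 38.2
finger_force: 0.0
```

>>> apply_moves([
  [0.0035,0.051,0,0,0,-0.003,0.45],
  [0.003,0.051,0,0,0,-0.003,0.45],
  [0,0,0,0,0,0,0.45],
  [0,0,0,0,0,0,0.45],
  [0,0,0,0,0,0,0.45],
])

```text
time: 29.48
ee_pos: [408.5, -278.3, 99.8]
orientation: [-3.137, 0.152, 0.002]
ft_force: [0.2, 0.1, -0.7]
finger_gap: 38.6
finger_force: 0.0
```

```bash
python3 - <<'E'
from h import *
r=tubes(); t=r[0]; plan([t[0][0],t[0][1],-3],close_dir=t[3]+np.pi/2)
E
```

```text
tube (array([ 405.1, -360.7]), 91.9, 22.5, 0.167) z 19.9 2337
tube (array([ 407.2, -279.5]), 91.1, 22.0, -0.095) z 19.9 2192
at [ 408.7 -278.2  100. ] yaw_y -1.667 q6 1.74 dpos [  -1.5   -1.3 -103. ] rotv [-0.     0.001 -0.002] rows 2
[-0.0006, 0.0007, 0.0515, -0.0001, 0.0004, -0.0008]
[-0.0007, 0.0007, 0.0515, -0.0001, 0.0004, -0.0008]
```

>>> apply_moves([
  [-0.0005,0.0005,0.05,0,0,0,0.45],
  [-0.0005,0.0005,0.04,0,0,0,0.45],
  [0,0,0.013,0,0,0,0.45],
  [0,0,0,0,0,0,0.45],
  [0,0,0,0,0,0,0],
  [0,0,0,0,0,0,0],
  [0,0,0,0,0,0,0],
  [0,0,0,0,0,0,0],
])

```text
time: 30.52
ee_pos: [409.0, -280.5, -1.0]
orientation: [3.137, -0.154, 0.005]
ft_force: [0.4, 2.2, 7.2]
finger_gap: 20.5
finger_force: 61.2
```

>>> apply_moves([
  [0,0,-0.03,0,0,0,0],
  [0,0,-0.045,0,0,0,0],
  [0,0,0,0,0,0,0],
  [0,0,0,0,0,0,0],
])

```text
time: 31.02
ee_pos: [407.1, -280.0, 72.3]
orientation: [-3.137, 0.155, -0.0]
ft_force: [-0.3, 0.3, -1.4]
finger_gap: 20.5
finger_force: 60.4
```

```bash
python3 - <<'E'
from h import *
held(); plan([434.3,280.5,72],close_dir=1.441)
E
```

```text
held [44.1 15.4 -0.6] [ 13.  -15.9 -39. ] (array([28.5, -0.3]), 31.3, 31.1, -1.571)
at [ 406.7 -279.9   71.6] yaw_y -1.670 q6 1.75 dpos [2.760e+01 5.604e+02 4.000e-01] rotv [-0.001  0.002  0.031] rows 11
[-0.0025, -0.0509, 0.0, -0.0001, 0.0001, 0.0028]
[-0.0027, -0.0509, 0.0, -0.0001, 0.0001, 0.0028]
[-0.0028, -0.0509, -0.0, -0.0001, 0.0001, 0.0028]
[-0.003, -0.0509, -0.0, -0.0001, 0.0001, 0.0028]
[-0.0031, -0.0509, -0.0, -0.0001, 0.0001, 0.0028]
[-0.0033, -0.0509, -0.0, -0.0001, 0.0001, 0.0028]
[-0.0034, -0.0509, -0.0, -0.0001, 0.0001, 0.0028]
[-0.0035, -0.0509, -0.0, -0.0001, 0.0001, 0.0028]
[-0.0037, -0.0509, -0.0, -0.0001, 0.0001, 0.0028]
[-0.0038, -0.0509, -0.0, -0.0001, 0.0001, 0.0028]
[-0.004, -0.0509, -0.0, -0.0001, 0.0001, 0.0028]
```

>>> apply_moves([
  [-0.0025,-0.051,0,0,0,0.003,0],
  [-0.0025,-0.051,0,0,0,0.003,0],
  [-0.003,-0.051,0,0,0,0.003,0],
  [-0.003,-0.051,0,0,0,0.003,0],
  [-0.003,-0.051,0,0,0,0.003,0],
  [-0.0035,-0.051,0,0,0,0.003,0],
  [-0.0035,-0.051,0,0,0,0.003,0],
  [-0.0035,-0.051,0,0,0,0.003,0],
])

```text
time: 32.08
ee_pos: [426.7, 129.3, 71.2]
orientation: [3.134, -0.192, -0.003]
ft_force: [0.6, -0.8, -1.5]
finger_gap: 20.6
finger_force: 60.4
```

>>> apply_moves([
  [-0.0035,-0.051,0,0,0,0.003,0],
  [-0.004,-0.051,0,0,0,0.002,0],
  [-0.0025,-0.0505,0,0,0,0.002,0],
  [0,0,0,0,0,0,0],
  [0,0,0,0,0,0,0],
  [0,0,0,0,0,0,0],
])

```text
time: 32.83
ee_pos: [436.2, 279.1, 71.7]
orientation: [3.133, -0.205, -0.002]
ft_force: [0.6, -0.0, -0.1]
finger_gap: 20.3
finger_force: 60.3
```

```bash
python3 - <<'E'
from h import *
held(); plan([435.3,280.5,11],close_dir=1.441)
E
```

```text
held [43.5 11.9  0.2] [ 13.  -11.2 -37.7] (array([28.1,  0.7]), 30.9, 22.7, 0.039)
at [436.4 279.2  71.9] yaw_y -1.702 q6 0.56 dpos [ -1.1   1.3 -60.9] rotv [ 0.001  0.001 -0.001] rows 2
[-0.0006, -0.0006, 0.0305, 0.0006, 0.0004, -0.0005]
[-0.0006, -0.0006, 0.0305, 0.0006, 0.0004, -0.0005]
```

>>> apply_moves([
  [-0.0005,-0.0005,0.03,0,0,0,0],
  [0,-0.0005,0.02,0,0,0,0],
  [0,0,0.008,0,0,0,0],
  [0,0,0.003,0,0,0,0],
  [0,0,0,0,0,0,0],
  [0,0,0,0,0,0,0],
])

```text
time: 33.62
ee_pos: [436.7, 282.1, 12.0]
orientation: [-3.134, 0.203, -0.002]
ft_force: [0.0, 0.2, 0.6]
finger_gap: 20.6
finger_force: 60.4
```

>>> apply_moves([
  [0,0,0.001,0,0,0,0],
  [0,0,0,0,0,0,0.4],
  [0,0,0,0,0,0,0.4],
  [0,0,0,0,0,0,0.4],
  [0,0,-0.04,0,0,0,0.4],
  [0,0,-0.05,0,0,0,0.4],
  [0,0,0,0,0,0,0.4],
  [0,0,0,0,0,0,0.4],
])

```text
time: 34.62
ee_pos: [435.9, 281.3, 100.0]
orientation: [3.135, -0.204, -0.001]
ft_force: [-0.2, -0.7, 0.7]
finger_gap: 34.2
finger_force: 0.0
```

```bash
python3 - <<'E'
from h import *
nestcheck(); tubes("top"); plan([405.1,-360.7,98],close_dir=.167+np.pi/2)
E
```

```text
pocket 0 2572 (array([422.5, 182. ]), 91.7, 21.9, -0.127) want [420.7 180.9] z [27.8 31.9 33.2]
pocket 1 2372 (array([428.1, 231.8]), 91.0, 22.2, -0.128) want [427.2 230.5] z [28.9 31.9 33.3]
pocket 2 2401 (array([434.6, 281.7]), 91.0, 21.9, -0.127) want [433.8 280.1] z [29.5 32.  33.3]
tube (array([ 402.1, -360.4]), 92.2, 22.7, 0.165) z 20.9 199
at [435.6 280.9  99. ] yaw_y -1.700 q6 0.56 dpos [ -30.5 -641.6   -1. ] rotv [ 0.002  0.002 -0.297] rows 12
[0.0044, 0.0533, 0.0002, 0.0002, 0.0002, -0.0247]
[0.0031, 0.0534, 0.0002, 0.0002, 0.0002, -0.0247]
[0.0017, 0.0535, 0.0002, 0.0002, 0.0002, -0.0247]
[0.0004, 0.0535, 0.0002, 0.0002, 0.0002, -0.0247]
[-0.0009, 0.0535, 0.0002, 0.0002, 0.0002, -0.0247]
[-0.0022, 0.0535, 0.0002, 0.0002, 0.0002, -0.0247]
[-0.0035, 0.0534, 0.0001, 0.0002, 0.0002, -0.0247]
[-0.0049, 0.0533, 0.0001, 0.0002, 0.0002, -0.0247]
[-0.0062, 0.0532, 0.0001, 0.0002, 0.0002, -0.0247]
[-0.0075, 0.053, 0.0001, 0.0002, 0.0002, -0.0247]
[-0.0088, 0.0528, 0.0001, 0.0002, 0.0002, -0.0247]
[-0.0101, 0.0526, 0.0001, 0.0002, 0.0002, -0.0247]
```

>>> apply_moves([
  [0.0045,0.0535,0,0,0,-0.025,0.45],
  [0.003,0.0535,0,0,0,-0.025,0.45],
  [0.0015,0.0535,0,0,0,-0.025,0.45],
  [0.0005,0.0535,0,0,0,-0.025,0.45],
  [-0.001,0.0535,0,0,0,-0.025,0.45],
  [-0.002,0.0535,0,0,0,-0.025,0.45],
  [-0.0035,0.0535,0,0,0,-0.025,0.45],
  [-0.005,0.0535,0,0,0,-0.025,0.45],
])

```text
time: 35.72
ee_pos: [415.5, -148.2, 99.3]
orientation: [3.14, 0.113, -0.004]
ft_force: [2.2, -0.2, 0.1]
finger_gap: 38.4
finger_force: 0.0
```

>>> apply_moves([
  [-0.006,0.053,0,0,0,-0.025,0.45],
  [-0.0075,0.053,0,0,0,-0.024,0.45],
  [-0.009,0.053,0,0,0,-0.024,0.45],
  [-0.01,0.0525,0,0,0,-0.024,0.45],
  [0,0,0,0,0,0,0.45],
  [0,0,0,0,0,0,0.45],
  [0,0,0,0,0,0,0.45],
])

```text
time: 36.6
ee_pos: [406.6, -359.3, 99.8]
orientation: [-3.13, -0.265, 0.002]
ft_force: [0.7, -0.5, 0.1]
finger_gap: 38.4
finger_force: 0.0
```

```bash
python3 - <<'E'
from h import *
r=tubes(); t=r[0]; plan([t[0][0],t[0][1],-3],close_dir=t[3]+np.pi/2)
E
```

```text
tube (array([ 405.5, -360.6]), 90.6, 21.9, 0.166) z 20.0 2188
at [ 406.8 -359.3  100.1] yaw_y -1.401 q6 2.16 dpos [  -1.3   -1.3 -103.1] rotv [-0.001  0.001  0.003] rows 2
[-0.0007, 0.0006, 0.0515, -0.0003, 0.0003, 0.0017]
[-0.0007, 0.0006, 0.0515, -0.0003, 0.0003, 0.0017]
```

>>> apply_moves([
  [-0.0005,0.0005,0.05,0,0,0.002,0.45],
  [-0.0005,0.0005,0.04,0,0,0,0.45],
  [0,0,0.013,0,0,0,0.45],
  [0,0,0,0,0,0,0.45],
  [0,0,0,0,0,0,0],
  [0,0,0,0,0,0,0],
  [0,0,0,0,0,0,0],
  [0,0,0,0,0,0,0],
])

```text
time: 37.65
ee_pos: [407.3, -362.1, -0.9]
orientation: [3.129, 0.261, 0.005]
ft_force: [-0.3, 2.4, 6.2]
finger_gap: 20.0
finger_force: 62.0
```

>>> apply_moves([
  [0,0,-0.03,0,0,0,0],
  [0,0,-0.045,0,0,0,0],
  [0,0,0,0,0,0,0],
  [0,0,0,0,0,0,0],
])

```text
time: 38.15
ee_pos: [405.4, -361.2, 72.2]
orientation: [-3.13, -0.259, -0.0]
ft_force: [-0.5, 1.0, -1.8]
finger_gap: 20.3
finger_force: 61.2
```

```bash
python3 - <<'E'
from h import *
held(); plan([442.5,330.5,72],close_dir=1.441)
E
```

```text
held [44.1 12.1 -2.6] [ 13. -10. -39.] (array([28.5,  1.1]), 31.0, 22.0, 0.003)
at [ 405.1 -361.1   71.5] yaw_y -1.406 q6 2.17 dpos [3.740e+01 6.916e+02 5.000e-01] rotv [-0.001  0.001  0.295] rows 13
[0.0116, -0.052, 0.0, -0.0001, 0.0001, 0.0227]
[0.0104, -0.0523, 0.0, -0.0001, 0.0001, 0.0227]
[0.0092, -0.0525, 0.0, -0.0001, 0.0001, 0.0227]
[0.008, -0.0527, 0.0, -0.0001, 0.0001, 0.0227]
[0.0068, -0.0528, 0.0, -0.0001, 0.0001, 0.0227]
[0.0056, -0.053, 0.0, -0.0001, 0.0001, 0.0227]
[0.0044, -0.0531, -0.0, -0.0001, 0.0001, 0.0227]
[0.0032, -0.0532, -0.0, -0.0001, 0.0001, 0.0227]
[0.002, -0.0532, -0.0, -0.0001, 0.0001, 0.0227]
[0.0008, -0.0533, -0.0, -0.0001, 0.0001, 0.0227]
[-0.0004, -0.0533, -0.0, -0.0001, 0.0001, 0.0227]
[-0.0016, -0.0533, -0.0, -0.0001, 0.0001, 0.0227]
[-0.0028, -0.0532, -0.0, -0.0001, 0.0001, 0.0227]
```

>>> apply_moves([
  [0.0115,-0.052,0,0,0,0.023,0],
  [0.0105,-0.0525,0,0,0,0.023,0],
  [0.009,-0.0525,0,0,0,0.023,0],
  [0.008,-0.0525,0,0,0,0.023,0],
  [0.007,-0.053,0,0,0,0.023,0],
  [0.0055,-0.053,0,0,0,0.023,0],
  [0.0045,-0.053,0,0,0,0.023,0],
  [0.003,-0.053,0,0,0,0.023,0],
])

```text
time: 39.2
ee_pos: [428.0, 65.4, 71.3]
orientation: [3.14, -0.03, -0.003]
ft_force: [0.7, -0.4, -0.6]
finger_gap: 20.7
finger_force: 61.1
```

>>> apply_moves([
  [0.002,-0.053,0,0,0,0.022,0],
  [0.001,-0.053,0,0,0,0.022,0],
  [-0.0005,-0.0535,0,0,0,0.022,0],
  [-0.0015,-0.0535,0,0,0,0.022,0],
  [-0.003,-0.0535,0,0,0,0.022,0],
  [0,0,0,0,0,0,0],
  [0,0,0,0,0,0,0],
  [0,0,0,0,0,0,0],
])

```text
time: 40.2
ee_pos: [443.1, 328.7, 71.7]
orientation: [3.133, -0.203, -0.002]
ft_force: [-0.6, 0.4, 0.3]
finger_gap: 20.5
finger_force: 61.1
```

```bash
python3 - <<'E'
from h import *
held(); plan([442.3,330.5,11],close_dir=1.441)
E
```

```text
held [43.9 12.  -1.4] [ 13.  -13.9 -36.8] (array([28.4, -0.9]), 31.0, 25.8, 0.007)
at [443.4 328.8  72. ] yaw_y -1.700 q6 0.51 dpos [ -1.1   1.7 -61. ] rotv [0.001 0.001 0.   ] rows 2
[-0.0006, -0.0008, 0.0305, 0.0006, 0.0004, 0.0001]
[-0.0006, -0.0008, 0.0305, 0.0006, 0.0004, 0.0001]
```

>>> apply_moves([
  [-0.0005,-0.001,0.03,0,0,0,0],
  [0,-0.001,0.02,0,0,0,0],
  [0,0,0.008,0,0,0,0],
  [0,0,0.003,0,0,0,0],
  [0,0,0,0,0,0,0],
  [0,0,0,0,0,0,0],
])

```text
time: 41.0
ee_pos: [443.5, 332.2, 11.9]
orientation: [-3.135, 0.202, -0.001]
ft_force: [0.6, -1.3, -0.1]
finger_gap: 20.6
finger_force: 61.1
```

>>> apply_moves([
  [0,0,0.001,0,0,0,0],
  [0,0,0,0,0,0,0.4],
  [0,0,0,0,0,0,0.4],
  [0,0,0,0,0,0,0.4],
  [0,0,-0.05,0,0,0,0.4],
  [0,0,-0.06,0,0,0,0.4],
  [0,0,0,0,0,0,0.4],
  [0,0,0,0,0,0,0.4],
])

```text
time: 42.0
ee_pos: [442.9, 332.1, 120.1]
orientation: [-3.135, 0.202, 0.001]
ft_force: [-0.1, -0.5, -0.8]
finger_gap: 34.0
finger_force: 0.0
```

```bash
python3 - <<'E'
from h import *
nestcheck(); plan([575,-393,250],close_dir=-.2+np.pi/2); plan([575,-393,250],close_dir=-.2+np.pi/2,half=1);print(arm.observe()['q'])
E
```

```text
pocket 0 2310 (array([422.4, 182.5]), 90.9, 23.2, -0.139) want [420.7 180.9] z [26.9 31.8 33.2]
pocket 1 2200 (array([427.9, 232.1]), 91.8, 21.8, -0.128) want [427.2 230.5] z [28.  31.9 33.2]
pocket 2 2112 (array([434.4, 281.9]), 91.4, 22.3, -0.129) want [433.8 280.1] z [29.  31.9 33.3]
pocket 3 2073 (array([441.8, 331.8]), 91.1, 21.9, -0.135) want [440.3 329.7] z [29.3 32.  33.3]
at [442.6 331.7 119.2] yaw_y -1.700 q6 0.51 dpos [ 132.4 -724.7  130.8] rotv [0.002 0.001 0.071] rows 14
[0.016, 0.0501, -0.0093, 0.0001, 0.0001, 0.0051]
[0.0163, 0.0501, -0.0093, 0.0001, 0.0001, 0.0051]
[0.0165, 0.05, -0.0093, 0.0001, 0.0001, 0.0051]
[0.0168, 0.0499, -0.0093, 0.0001, 0.0001, 0.0051]
[0.017, 0.0498, -0.0093, 0.0001, 0.0001, 0.0051]
[0.0173, 0.0497, -0.0093, 0.0001, 0.0001, 0.0051]
[0.0175, 0.0496, -0.0093, 0.0001, 0.0001, 0.0051]
[0.0178, 0.0495, -0.0093, 0.0001, 0.0001, 0.0051]
[0.018, 0.0494, -0.0093, 0.0001, 0.0001, 0.0051]
[0.0183, 0.0493, -0.0093, 0.0001, 0.0001, 0.0051]
[0.0185, 0.0492, -0.0093, 0.0001, 0.0001, 0.0051]
[0.0188, 0.0491, -0.0093, 0.0001, 0.0001, 0.0051]
[0.0191, 0.0491,
[... 660 characters left out ...]
01, -0.1535]
[-0.0324, 0.0176, -0.0065, -0.0001, 0.0001, -0.1535]
[-0.0347, 0.0125, -0.0065, -0.0001, 0.0001, -0.1535]
[-0.0362, 0.007, -0.0065, -0.0001, 0.0001, -0.1535]
[-0.0368, 0.0014, -0.0065, -0.0001, 0.0001, -0.1535]
[-0.0366, -0.0042, -0.0065, -0.0001, 0.0001, -0.1535]
[-0.0355, -0.0098, -0.0065, -0.0001, 0.0001, -0.1535]
[-0.0336, -0.0151, -0.0065, -0.0001, 0.0001, -0.1535]
[-0.0309, -0.0201, -0.0065, -0.0001, 0.0001, -0.1535]
[-0.0275, -0.0246, -0.0065, -0.0001, 0.0001, -0.1535]
[-0.0234, -0.0285, -0.0065, -0.0001, 0.0001, -0.1535]
[-0.0188, -0.0317, -0.0065, -0.0001, 0.0001, -0.1535]
[ 9.35882354e-01  3.62512900e-01 -3.10091825e-01 -6.75521996e-04
 -9.00295372e-01  5.06580492e-01]
```

All four tubes are seated flat (level tops near z 32). Next I'll measure the keyhole from above, then take the key.

```bash
python3 - <<'E'
from h import *
plan([630,-118,220],close_dir=1.491)
E
```

```text
at [442.6 331.7 119.2] yaw_y -1.700 q6 0.51 dpos [ 187.4 -449.7  100.8] rotv [ 0.002  0.002 -0.049] rows 10
[0.0243, 0.0422, -0.01, 0.0002, 0.0002, -0.0049]
[0.0241, 0.0423, -0.0101, 0.0002, 0.0002, -0.0049]
[0.0239, 0.0424, -0.0101, 0.0002, 0.0002, -0.0049]
[0.0237, 0.0426, -0.0101, 0.0002, 0.0002, -0.0049]
[0.0235, 0.0427, -0.0101, 0.0002, 0.0002, -0.0049]
[0.0233, 0.0428, -0.0101, 0.0002, 0.0002, -0.0049]
[0.0231, 0.0429, -0.0101, 0.0002, 0.0002, -0.0049]
[0.0229, 0.043, -0.0101, 0.0002, 0.0002, -0.0049]
[0.0227, 0.0431, -0.0101, 0.0002, 0.0002, -0.0049]
[0.0225, 0.0432, -0.0101, 0.0002, 0.0002, -0.0049]
```

>>> apply_moves([
  [0.0,0.01,-0.05,0,0,-0.005,0.4],
  [0.02,0.043,-0.03,0,0,-0.005,0.4],
  [0.024,0.0425,-0.02,0,0,-0.005,0.4],
  [0.024,0.0425,0,0,0,-0.005,0.4],
  [0.0235,0.0425,0,0,0,-0.005,0.4],
  [0.0235,0.043,0,0,0,-0.005,0.4],
  [0.023,0.043,0,0,0,-0.005,0.4],
  [0.023,0.043,0,0,0,-0.005,0.4],
])

```text
time: 43.05
ee_pos: [569.5, 5.7, 218.1]
orientation: [3.137, -0.139, -0.006]
ft_force: [0.4, 0.3, 0.7]
finger_gap: 34.0
finger_force: 0.0
```

>>> apply_moves([
  [0.0225,0.043,0,0,0,-0.005,0.4],
  [0.0225,0.043,0,0,0,-0.005,0.4],
  [0.0235,0.035,0,0,0,0,0.4],
  [0.006,0,0,0,0,0,0.4],
  [0,0,0,0,0,0,0.4],
  [0,0,0,0,0,0,0.4],
  [0,0,0,0,0,0,0.4],
])

```text
time: 43.92
ee_pos: [633.5, -118.4, 220.5]
orientation: [-3.139, 0.121, 0.0]
ft_force: [-0.3, -1.3, 0.0]
finger_gap: 34.4
finger_force: 0.0
```

```bash
cat >> h.py <<'E'
def hole(save=None):
    m=optics.camera_model("wrist"); im,d=optics.get_image("wrist"); P,uv=cloud("wrist",d,m); s,o,T=tool()
    if save: cv2.imwrite(save,im)
    q=(np.hypot(P[:,0]-626,P[:,1]+118)<40)&(abs(P[:,2]-101.5)<5)
    (cc,r)=cv2.minEnclosingCircle(P[q,:2].astype(np.float32)); print("cyl",np.round(cc,1),round(r,1),"z",np.median(P[q,2]))
    c=np.array(cc)
    q=(np.hypot(P[:,0]-c[0],P[:,1]-c[1])<16)&(P[:,2]<97)&(P[:,2]>60); print("deep pts",q.sum())
    # boundary of the hole in the image: pixels whose depth is beyond the top plane, projected on mouth plane
    A=plane("wrist",uv[q],102,m); r=rect(A); print("hole by mouth-plane",r, np.hypot(*(np.array(r[0])-c)))
    return r,c
E
python3 - <<'E'
from h import *
s,o,T=tool();print(o,s['q'])
hole("pics/w6.png")
E
```

```text
[ 633.52136703 -118.4357313   220.46795593] [ 6.57143442e-02  4.19210237e-01  5.71350679e-02 -6.42115518e-05
 -1.20874806e+00  1.42822499e+00]
cyl [ 626.5 -116.8] 27.8 z 99.96806712405407
deep pts 158
hole by mouth-plane (array([ 627.3, -116.9]), 19.2, 9.5, -0.317) 0.8367634984248921
```

View pics/w6.png

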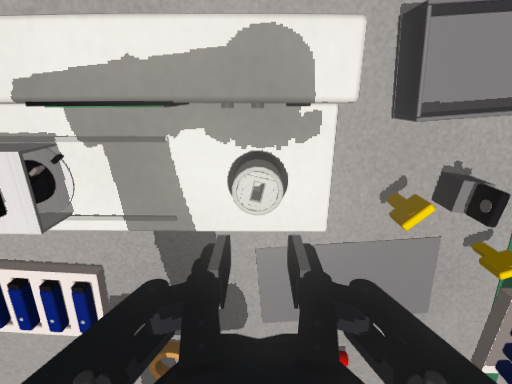

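The picture shows the keyhole slot at (258,190), the key in its stand at (475,195), the yellow decoys at (410,212) and (495,262), and the mat empty. Moving above the key.

```bash
python3 - <<'E'
from h import *
plan([578,-394,190],close_dir=-.2+np.pi/2)
im,d=optics.get_image("top"); P,uv=cloud("top",d)
print("hood top",rect(P[(np.hypot(P[:,0]-646,P[:,1]-150)<60)&(P[:,2]>108)&(P[:,2]<118)]),rect(P[(np.hypot(P[:,0]-646,P[:,1]-150)<40)&(P[:,2]>134)]))
E
```

```text
at [ 633.6 -118.5  220.6] yaw_y -1.648 q6 1.43 dpos [ -55.6 -275.5  -30.6] rotv [-0.    -0.     0.123] rows 6
[-0.0057, 0.0465, 0.0051, -0.0, -0.0, 0.0205]
[-0.0048, 0.0466, 0.0051, -0.0, -0.0, 0.0205]
[-0.0038, 0.0467, 0.0051, -0.0, -0.0, 0.0205]
[-0.0028, 0.0468, 0.0051, -0.0, -0.0, 0.0205]
[-0.0019, 0.0468, 0.0051, -0.0, -0.0, 0.0205]
[-0.0009, 0.0468, 0.0051, -0.0, -0.0, 0.0205]
hood top (array([647.3, 168.3]), 91.9, 41.7, -0.025) (array([645.9, 150.7]), 43.2, 13.0, -0.022)
```

The top camera puts the hood tab exactly over the knob axis.

>>> apply_moves([
  [-0.0055,0.0465,0.005,0,0,0.0205,0.4],
  [-0.005,0.0465,0.005,0,0,0.0205,0.4],
  [-0.004,0.0465,0.005,0,0,0.0205,0.4],
  [-0.003,0.047,0.005,0,0,0.0205,0.4],
  [-0.002,0.047,0.005,0,0,0.0205,0.4],
  [-0.001,0.047,0.005,0,0,0.0205,0.4],
  [0,0,0,0,0,0,0.4],
  [0,0,0,0,0,0,0.4],
])

```text
time: 45.02
ee_pos: [577.2, -394.7, 190.4]
orientation: [-3.126, 0.316, -0.0]
ft_force: [0.9, 0.3, 0.8]
finger_gap: 34.3
finger_force: 0.0
```

>>> apply_moves([
  [0,0,0,0,0,0,0.4],
  [0,0,0,0,0,0,0.4],
])

```text
time: 45.28
ee_pos: [577.8, -394.0, 190.8]
orientation: [3.126, -0.313, 0.001]
ft_force: [-0.5, 0.7, 1.4]
finger_gap: 33.9
finger_force: 0.0
```

```bash
python3 - <<'E'
from h import *
m=optics.camera_model("wrist"); im,d=optics.get_image("wrist"); cv2.imwrite("pics/w7.png",im); P,uv=cloud("wrist",d,m)
print(arm.observe()['ee_pos'])
near=lambda lo,hi:(np.hypot(P[:,0]-575,P[:,1]+394)<35)&(P[:,2]>lo)&(P[:,2]<hi)
q=near(82,92); k=rect(P[q]); print("bow top",q.sum(),k,np.median(P[q,2]),im[uv[q,1],uv[q,0]].mean(0))
q=near(40,50); print("stand",rect(P[q]))
plan([k[0][0],k[0][1],43],close_dir=k[3]+np.pi/2)
E
```

```text
[ 577.7286993  -394.10647816  190.74992355]
bow top 463 (array([ 576. , -396.2]), 42.9, 11.2, -0.205) 85.03773681887543 [57.98488121 57.15982721 59.58315335]
stand (array([ 575.6, -395.9]), 44.9, 43.9, -0.22)
at [ 577.7 -394.1  190.7] yaw_y -1.771 q6 1.74 dpos [  -1.7   -2.1 -147.7] rotv [ 0.    -0.001  0.005] rows 3
[-0.0005, 0.0008, 0.0492, 0.0, -0.0002, 0.0017]
[-0.0004, 0.0008, 0.0492, 0.0, -0.0002, 0.0017]
[-0.0004, 0.0008, 0.0492, 0.0, -0.0002, 0.0017]
```

View pics/w7.png

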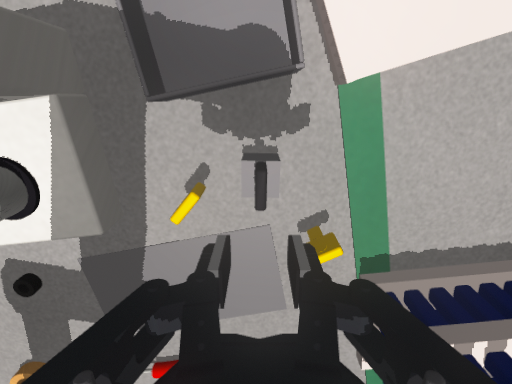

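The black key is at (260,185), centred between the fingers. The decoys at (185,205) and (325,243) are clear.

>>> apply_moves([
  [-0.0005,0.001,0.049,0,0,0.002,0.4],
  [-0.0005,0.001,0.049,0,0,0.002,0.4],
  [-0.0005,0.0005,0.03,0,0,0,0.4],
  [0,0,0.015,0,0,0,0.4],
  [0,0,0.004,0,0,0,0.4],
  [0,0,0,0,0,0,0.4],
  [0,0,0,0,0,0,0.4],
])

```text
time: 46.2
ee_pos: [576.2, -397.6, 45.1]
orientation: [3.124, -0.321, 0.004]
ft_force: [-0.1, -0.8, 0.6]
finger_gap: 34.5
finger_force: 0.0
```

>>> apply_moves([
  [0,0,0,0,0,0,0],
  [0,0,0,0,0,0,0],
  [0,0,0,0,0,0,0],
  [0,0,0,0,0,0,0],
])

```text
time: 46.7
ee_pos: [575.7, -397.2, 44.4]
orientation: [3.125, -0.321, 0.002]
ft_force: [-1.0, 2.7, 5.7]
finger_gap: 11.5
finger_force: 58.8
```

```bash
python3 - <<'E'
from h import *
s,o,T=tool(); print(o,"yaw_x",np.arctan2(T[1,0],T[0,0]),s['ft_force'])
E
```

```text
[ 575.74152926 -397.22156381   44.35641305] yaw_x -0.20497952311381637 [-1.00467668  2.68019666  5.66149504]
```

>>> apply_moves([
  [0,0,-0.01,0,0,0,0],
  [0,0,-0.02,0,0,0,0],
  [0,0,-0.03,0,0,0,0],
  [0,0,-0.03,0,0,0,0],
  [0,0,-0.03,0,0,0,0],
  [0,0,0,0,0,0,0],
  [0,0,0,0,0,0,0],
])

```text
time: 47.58
ee_pos: [574.4, -396.9, 162.1]
orientation: [-3.124, 0.323, 0.003]
ft_force: [-0.5, -0.2, -2.2]
finger_gap: 11.3
finger_force: 58.4
```

```bash
python3 - <<'E'
from h import *
m=optics.camera_model("wrist"); im,d=optics.get_image("wrist"); cv2.imwrite("pics/w8.png",im); P,uv=cloud("wrist",d,m); s,o,T=tool(); L=(P-o)@T
np.savez("w8.npz",im=im,L=L,uv=uv)
q=(abs(L[:,1])<15)&(abs(L[:,0])<40)&(L[:,2]>-45)&(L[:,2]<50)
for z in range(-40,45,5):
    k=q&(L[:,2]>=z)&(L[:,2]<z+5)
    if k.sum()>3: print(z,k.sum(),"x %.1f..%.1f"%(L[k,0].min(),L[k,0].max()),"y %.1f..%.1f"%(L[k,1].min(),L[k,1].max()))
print(s['finger_gap'])
plan([627,-117,165],close_dir=-.317+np.pi/2)
E
```

```text
-40 474 x -21.9..22.3 y -15.0..15.0
-35 289 x 7.8..22.4 y -14.8..15.0
-30 255 x 7.6..22.3 y -15.0..15.0
-25 240 x 7.8..22.4 y -15.0..15.0
-20 203 x 7.6..22.1 y -14.9..15.0
-15 137 x 8.1..22.5 y -14.6..14.7
-10 73 x 18.7..22.3 y -5.6..6.2
-5 12 x 20.6..21.7 y -4.4..5.1
25 10 x 8.1..9.1 y -3.4..3.8
11.136681884707432
at [ 574.3 -396.8  161.5] yaw_y -1.777 q6 1.74 dpos [ 52.7 279.8   3.5] rotv [-0.001  0.003  0.111] rows 6
[-0.0009, -0.0475, -0.0005, -0.0002, 0.0005, 0.0185]
[-0.0018, -0.0474, -0.0005, -0.0002, 0.0005, 0.0185]
[-0.0027, -0.0474, -0.0005, -0.0002, 0.0005, 0.0185]
[-0.0036, -0.0473, -0.0005, -0.0002, 0.0005, 0.0185]
[-0.0044, -0.0473, -0.0006, -0.0002, 0.0005, 0.0185]
[-0.0053, -0.0472, -0.0006, -0.0002, 0.0005, 0.0185]
```

View pics/w8.png

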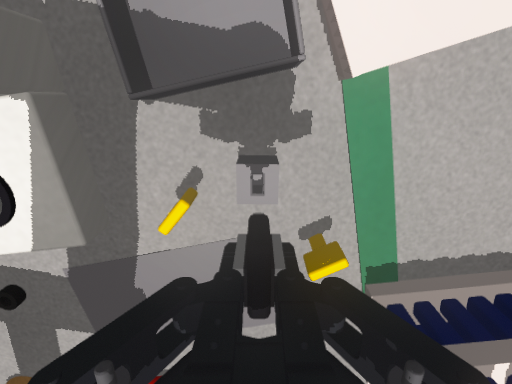

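The key is held upright and centred: bow front at tool x = 22, blade front at x = 9. Moving above the keyhole.

>>> apply_moves([
  [-0.001,-0.0475,-0.001,0,0,0.0185,0],
  [-0.002,-0.0475,-0.001,0,0,0.0185,0],
  [-0.0025,-0.0475,-0.001,0,0,0.0185,0],
  [-0.0035,-0.0475,-0.001,0,0,0.0185,0],
  [-0.0045,-0.0475,-0.001,0,0,0.0185,0],
  [-0.0055,-0.047,-0.001,0,0,0.0185,0],
  [0,0,0,0,0,0,0],
  [0,0,0,0,0,0,0],
])

```text
time: 48.62
ee_pos: [627.1, -116.9, 168.1]
orientation: [3.102, -0.494, -0.004]
ft_force: [-0.4, -0.2, -0.6]
finger_gap: 11.7
finger_force: 58.7
```

>>> apply_moves([
  [0,0,0,0,0,0,0],
  [0,0,0,0,0,0,0],
])

```text
time: 48.88
ee_pos: [627.4, -118.0, 169.0]
orientation: [3.102, -0.497, -0.001]
ft_force: [-1.9, -0.2, -0.7]
finger_gap: 10.9
finger_force: 58.7
```

```bash
python3 - <<'E'
from h import *
s,o,T=tool(); print(o,np.arctan2(T[1,0],T[0,0]))
m=optics.camera_model("wrist"); im,d=optics.get_image("wrist"); cv2.imwrite("pics/w9.png",cv2.resize(im[150:300,170:350],None,fx=4,fy=4)); P,uv=cloud("wrist",d,m); L=(P-o)@T
q=(np.hypot(P[:,0]-626.5,P[:,1]+117)<40)&(abs(P[:,2]-101)<5); cc,r=cv2.minEnclosingCircle(P[q,:2].astype(np.float32)); print("cyl",cc,r)
q=(np.hypot(P[:,0]-626.5,P[:,1]+117)<16)&(P[:,2]<97)&(P[:,2]>60); print(q.sum(), rect(plane("wrist",uv[q],102,m)) if q.sum()>5 else 0)
k=(abs(L[:,1])<12)&(L[:,2]>22)&(L[:,2]<36)&(abs(L[:,0])<20); print("blade",k.sum(),L[k].min(0),L[k].max(0))
plan([627,-117,139],close_dir=-.317+np.pi/2)
E
```

```text
[ 627.35864333 -117.99336561  169.04338922] -0.3180320230658147
cyl (626.141357421875, -117.1045150756836) 28.02153205871582
230 (array([ 627.7, -117.5]), 18.5, 9.6, -0.313)
blade 11 [ 8.12240558 -3.54917926 26.02265383] [ 8.87466421  3.58295343 27.74144978]
at [ 627.4 -117.8  169.1] yaw_y -1.889 q6 1.19 dpos [ -0.4   0.8 -30.1] rotv [ 0.     0.    -0.001] rows 1
[-0.0006, -0.0007, 0.0301, 0.0001, 0.0003, -0.0008]
```

View pics/w9.png

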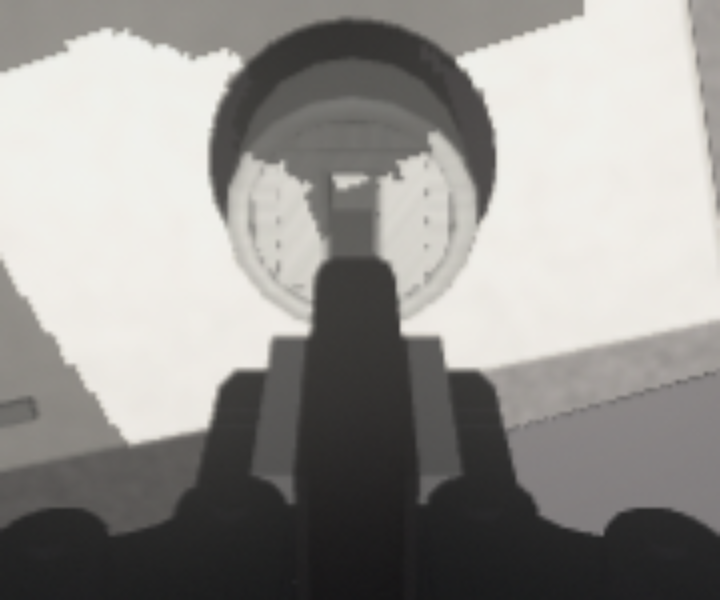

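The slot is at about (354,190) in the crop, in line with the blade (353,235). I'll insert it in small steps.

>>> apply_moves([
  [-0.0005,-0.0005,0.02,0,0,0,0],
  [0,0,0.01,0,0,0,0],
  [0,0,0.005,0,0,0,0],
  [0,0,0,0,0,0,0],
  [0,0,0.003,0,0,0,0],
  [0,0,0,0,0,0,0],
])

```text
time: 49.68
ee_pos: [627.4, -116.2, 131.4]
orientation: [-3.102, 0.495, -0.0]
ft_force: [-0.6, -0.5, -0.4]
finger_gap: 10.8
finger_force: 58.7
```

>>> apply_moves([
  [0,0,0.003,0,0,0,0],
  [0,0,0.002,0,0,0,0],
  [0,0,0,0,0,0,0],
])

```text
time: 50.05
ee_pos: [627.2, -116.2, 126.0]
orientation: [3.102, -0.495, -0.001]
ft_force: [-1.0, -0.4, -1.5]
finger_gap: 11.2
finger_force: 58.8
```

>>> apply_moves([
  [0,0,0.003,0,0,0,0],
  [0,0,0.003,0,0,0,0],
  [0,0,0.003,0,0,0,0],
  [0,0,0,0,0,0,0],
])

```text
time: 50.55
ee_pos: [627.1, -116.2, 116.8]
orientation: [3.102, -0.495, -0.001]
ft_force: [-0.5, -0.9, -0.7]
finger_gap: 11.4
finger_force: 58.8
```

>>> apply_moves([
  [0,0,0.004,0,0,0,0],
  [0,0,0.003,0,0,0,0],
  [0,0,0,0,0,0,0],
])

```text
time: 50.92
ee_pos: [627.1, -116.2, 109.8]
orientation: [3.102, -0.495, -0.001]
ft_force: [0.1, 0.2, -1.3]
finger_gap: 11.3
finger_force: 58.8
```

>>> apply_moves([
  [0,0,0.004,0,0,0,0],
  [0,0,0.002,0,0,0,0],
  [0,0,0,0,0,0,0],
])

```text
time: 51.3
ee_pos: [627.2, -116.2, 104.0]
orientation: [3.102, -0.495, -0.001]
ft_force: [-0.4, 0.2, -1.3]
finger_gap: 11.4
finger_force: 58.8
```

>>> apply_moves([
  [0,0,0.002,0,0,0,0],
  [0,0,0.001,0,0,0,0],
  [0,0,0,0,0,0,0],
])

```text
time: 51.68
ee_pos: [627.4, -116.2, 101.4]
orientation: [3.102, -0.495, 0.0]
ft_force: [-0.6, -0.3, -0.2]
finger_gap: 11.5
finger_force: 58.9
```

>>> apply_moves([
  [0,0,0.001,0,0,0,0],
  [0,0,0,0,0,0,0],
])

```text
time: 51.92
ee_pos: [627.5, -116.2, 101.3]
orientation: [3.102, -0.494, 0.001]
ft_force: [-2.5, 0.3, 4.5]
finger_gap: 11.2
finger_force: 59.5
```

Fully in: it bottomed at TCP 101.3. Turning clockwise.

>>> apply_moves([
  [0,0,0,0,0,0.1,0],
  [0,0,0,0,0,0.12,0],
  [0,0,0,0,0,0.12,0],
  [0,0,0,0,0,0.12,0],
  [0,0,0,0,0,0.12,0],
  [0,0,0,0,0,0,0],
])

```text
time: 52.68
ee_pos: [626.2, -117.7, 101.3]
orientation: [2.828, -1.361, -0.002]
ft_force: [-4.0, -3.0, 7.1]
finger_gap: 11.4
finger_force: 59.7
```

>>> apply_moves([
  [0,0,0,0,0,0.12,0],
  [0,0,0,0,0,0.12,0],
  [0,0,0,0,0,0.12,0],
  [0,0,0,0,0,0.12,0],
  [0,0,0,0,0,0.06,0],
  [0,0,0,0,0,0,0],
  [0,0,0,0,0,0,0],
])

```text
time: 53.55
ee_pos: [625.2, -118.0, 101.3]
orientation: [2.362, -2.064, -0.003]
ft_force: [-5.5, -4.0, 7.3]
finger_gap: 11.4
finger_force: 59.9
```

```bash
python3 - <<'E'
from h import *
s,o,T=tool(); print(o,"yawx",np.arctan2(T[1,0],T[0,0]),"q est",-.08-np.arctan2(T[1,0],T[0,0]),s['ft_force'],s['ft_torque'],s['q'])
E
```

```text
[ 625.15853136 -117.99405658  101.3013191 ] yawx -1.4363611962053726 q est 1.3563611962053725 [-5.46986509 -3.99017363  7.3123405 ] [-1.41042812  1.89461883  0.02008393] [ 0.06838775  0.50781883 -0.11646349  0.00255709 -0.95154103  0.06455344]
```

>>> apply_moves([
  [0,0,0,0,0,0.06,0],
  [0,0,0,0,0,0,0],
  [0,0,0,0,0,0,0],
])

```text
time: 53.92
ee_pos: [625.1, -118.0, 101.3]
orientation: [2.299, -2.134, -0.003]
ft_force: [-5.7, -4.6, 7.9]
finger_gap: 11.1
finger_force: 60.0
```

```bash
cat > q.py <<'E'
from h import *
s,o,T=tool(); y=np.arctan2(T[1,0],T[0,0]); print(o,"q est",-.08-y,s['ft_force'],s['ft_torque'],s['finger_gap'])
E
python3 q.py
```

```text
[ 625.05576247 -117.98820645  101.310864  ] q est 1.4164544951229592 [-5.74901759 -4.56251413  7.92329485] [-1.41064929  1.90592716  0.03533679] 11.137626725195217
```

>>> apply_moves([
  [0,0,0,0,0,0.04,0],
  [0,0,0,0,0,0,0],
  [0,0,0,0,0,0,0],
])

```text
time: 54.3
ee_pos: [625.0, -118.0, 101.3]
orientation: [2.255, -2.179, -0.003]
ft_force: [-6.3, -4.8, 7.8]
finger_gap: 11.6
finger_force: 60.0
```

```bash
python3 q.py
```

```text
[ 624.97385333 -118.00966581  101.30615319] q est 1.4564002030702263 [-6.30761886 -4.83886588  7.82914353] [-1.34138695  1.97160285  0.05967563] 11.62015757445368
```

>>> apply_moves([
  [0,0,0,0,0,0.04,0],
  [0,0,0,0,0,0,0],
  [0,0,0,0,0,0,0],
])

```text
time: 54.68
ee_pos: [624.9, -118.0, 101.3]
orientation: [2.211, -2.224, -0.003]
ft_force: [-6.4, -4.7, 7.8]
finger_gap: 11.2
finger_force: 60.0
```

```bash
python3 q.py
```

```text
[ 624.88210412 -118.00760804  101.29457022] q est 1.4964373576060546 [-6.42174031 -4.66365882  7.77430948] [-1.31257677  2.05531786  0.04795838] 11.247099821805044
```

>>> apply_moves([
  [0,0,0,0,0,0.04,0],
  [0,0,0,0,0,0,0],
  [0,0,0,0,0,0,0],
])

```text
time: 55.05
ee_pos: [624.8, -117.9, 101.3]
orientation: [2.166, -2.267, -0.004]
ft_force: [-7.3, -4.0, 8.6]
finger_gap: 11.4
finger_force: 60.1
```

```bash
python3 q.py
```

```text
[ 624.76385995 -117.93548578  101.30386644] q est 1.5362681042944313 [-7.30982527 -3.95802887  8.61668074] [-1.26377538  2.12233256  0.05273085] 11.440733303396868
```

>>> apply_moves([
  [0,0,0,0,0,0.04,0],
  [0,0,0,0,0,0,0],
  [0,0,0,0,0,0,0],
])

```text
time: 55.42
ee_pos: [624.7, -117.9, 101.3]
orientation: [2.122, -2.308, -0.003]
ft_force: [-7.1, -3.8, 8.9]
finger_gap: 11.1
finger_force: 60.1
```

```bash
python3 q.py
```

```text
[ 624.68337212 -117.85681568  101.31541161] q est 1.5748028545253825 [-7.06068432 -3.79398228  8.85158344] [-1.19402558  2.20819655  0.41455487] 11.07471210836531
```

>>> apply_moves([
  [0,0,0,0,0,0.04,0],
  [0,0,0,0,0,0,0],
  [0,0,0,0,0,0,0],
])

```text
time: 55.8
ee_pos: [624.7, -117.8, 101.4]
orientation: [2.077, -2.348, -0.003]
ft_force: [-8.1, -4.0, 8.7]
finger_gap: 11.2
finger_force: 61.3
```

```bash
python3 q.py
```

```text
[ 624.66181032 -117.81400001  101.3570833 ] q est 1.6128804446508849 [-8.0961806  -3.96167676  8.67325278] [-1.08317109  2.21590286  0.8559756 ] 11.172720437885948
```

The torque step from 0.05 to 0.86 N m shows the stop. I'll ease the wind-up, release and rise.

>>> apply_moves([
  [0,0,0,0,0,-0.07,0],
  [0,0,0,0,0,0,0],
  [0,0,0,0,0,0,0.35],
  [0,0,0,0,0,0,0.35],
  [0,0,0,0,0,0,0.35],
  [0,0,0,0,0,0,0.35],
])

```text
time: 56.55
ee_pos: [627.5, -116.0, 100.0]
orientation: [-2.159, 2.282, 0.0]
ft_force: [-0.1, -0.0, -0.9]
finger_gap: 29.9
finger_force: 0.0
```

>>> apply_moves([
  [0,0,-0.01,0,0,0,0.35],
  [0,0,-0.03,0,0,0,0.35],
  [0,0,-0.05,0,0,0,0.35],
  [0,0,-0.05,0,0,0,0.35],
  [0,0,0,0,0,0,0.35],
  [0,0,0,0,0,0,0.35],
  [0,0,0,0,0,0,0.35],
])

```text
time: 57.42
ee_pos: [626.6, -116.1, 238.8]
orientation: [2.157, -2.281, -0.003]
ft_force: [0.8, 0.0, 0.1]
finger_gap: 29.7
finger_force: 0.0
```

```bash
python3 - <<'E'
from h import *
m=optics.camera_model("wrist"); im,d=optics.get_image("wrist"); cv2.imwrite("pics/w10.png",im); P,uv=cloud("wrist",d,m)
print(arm.observe()['ee_pos'],arm.observe()['finger_gap'])
q=(np.hypot(P[:,0]-626.5,P[:,1]+117)<40)&(P[:,2]>125)&(P[:,2]<155); print("bow",q.sum(),P[q,2].max()); q&=P[:,2]>np.percentile(P[q,2],95)-6; b=rect(P[q]);print(b,np.median(P[q,2]),"q",-.08-b[3],-.08-b[3]+np.pi)
E
```

```text
[ 626.72516012 -116.17947632  238.79402661] 29.78350261222218
bow 563 144.05500339048328
(array([ 626.1, -118. ]), 43.4, 11.7, 1.522) 141.99474646704414 q -1.602 1.539592653589793
```

View pics/w10.png

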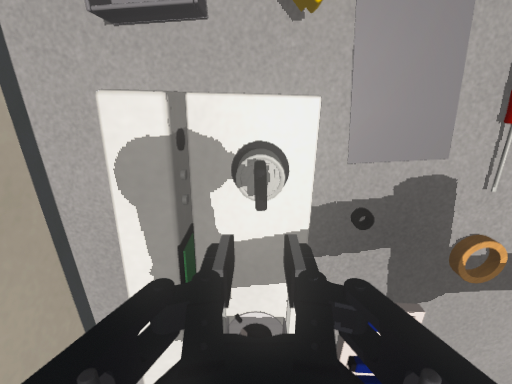

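The picture shows the key upright in the switch (261,185), turned to the stop, with its bow top at about 144 (fully in), the ring at (362,218), and the mat empty. One last numeric check, then I hand in.

```bash
python3 - <<'E'
from h import *
im,d=optics.get_image("top"); P,uv=cloud("top",d)
f=lambda c,r,lo,hi:rect(P[(np.hypot(P[:,0]-c[0],P[:,1]-c[1])<r)&(P[:,2]>lo)&(P[:,2]<hi)])
print("spool",f((470,-17.7),40,10,24)); print("jar",f((571.7,397.3),50,76,90)); print("hoodtab",f((646,150),40,134,148))
for y in(-75,-25,25,75): 
    c=(428+.1306*y,254.3+.9914*y); print(y,f(c,60,29,38) if 0 else [round(float(v),1) for v in P[(abs(P[:,0]-c[0])<35)&(abs(P[:,1]-c[1])<8)][:,2].__array__()[:1]],np.median(P[(abs(P[:,0]-c[0])<35)&(abs(P[:,1]-c[1])<8),2]))
print(arm.observe()['time']); print(arm.finish_job())
E
```

```text
spool (array([470.7, -18.8]), 30.1, 26.4, 0.032)
jar (array([571.3, 397.8]), 51.0, 50.2, 1.529)
hoodtab (array([645.6, 152.5]), 42.9, 6.3, -0.072)
-75 [36.3] 33.215983136570685
-25 [33.0] 32.38765589183208
25 [32.9] 32.48309430966356
75 [37.4] 31.50971308303508
57.525
the job is handed in; nothing more can be done
None
```

The job is done and handed in at 57.5 s. The regulator is at its mark, the hood fully home, all four tubes flat in the nest, and the key fully in and turned to the stop, with the ring and the jar not disturbed.

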